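# Change the phone in the screen-bonding jig

### The arm

A 6-joint arm with a two-finger parallel gripper is mounted at the origin on a cart in front of the work surface, level with it; the furniture and walls round the work are solid. World frame = base frame: x ahead of the robot, y to its left, z up, the work surface at z = 0. Lengths are in m, angles in rad, forces in N, time in s.
With the tool pointing down it reaches from about 0.375 to 0.9 m from the base axis. Payload 3.1 kg.
Tool frame: the origin (TCP) lies midway between the tips of the shut fingers; the grasp point (between the pads) lies 19 mm behind it (manip.grasp_offset is the distance from the TCP to the grasp point, in m); z points along the fingers, y is the line along which they close (so a half turn about z gives the same grasp; the last joint's range is limited). The gripper opens to 85 mm and grips with 20 to 120 N. Pads are 22 mm wide; open, the fingers measure 114 mm over their backs; the gripper's body (76 mm by 85 mm) begins 54 mm behind the grasp point. The pads swing forward as they close: fully open they stand 13 mm farther back than shut.
Start: joints at [-1.369, 0.527, 1.433, -0, 1.181, -0.178], TCP at [0.232, -0.58, 0.231] pointing down, gripper open.
Joint ranges: [-3.08, 3.08], [-0.75, 2.2], [0.22, 2.44], [-1.43, 4.57], [0, 2.65], [-2.85, 2.85]. Speed limits (rad/s): [2.79, 2.79, 3.14, 3.14, 3.14, 3.14].

### API

Orientations are given as a unit quaternion [x, y, z, w].
In Python, from station import sensors, cams, order, manip gives the robot as it stands.
- The arm moves only by the tool move_arm, never from a script. Its argument "targets" is a list of rows, each an object of numbers: "dx", "dy", "dz": the shift along the world's x, y, z normalised to -1 to 1, where 1 is 25 mm; "rx", "ry", "rz": the turn, a rotation vector about the world's x, y, z normalised to -1 to 1, where 1 is 30 degrees. A call has exactly 10 rows; each row shifts and turns the commanded pose from where the row before left it; what a row does not reach is not made up. A row lasts 1/8 s, in which the tool goes at most 62.5 mm and 10.7 degrees, less where a joint would pass 70% of its speed; a pose out of reach is approached as far as the arm can. A call with a number of a shift or a turn outside -1 to 1 is refused whole. A call with a gripper value outside its range is refused whole. "claw" is the opening in per cent of the stroke, from 0 (shut) to 100 (fully open), set as the call begins (left out, the last holds). The fingers move at their own pace and stop on an object; "newtons" is the grip in N (left out, the last holds). Time passes only in rows, so rows that do not move let the fingers close, or fill a call up. It gives the time, the measured TCP pose, the force, the opening and the grip force at its end, in the units of the state.
- sensors.sense(): the state, without advancing time (a new reading comes with each control period).
- cams.snapshot(name): name is "scene" or "top"; returns the picture (400x640x3 uint8, red, green, blue); there is no depth.
- cams.camera_model(name): a dict with "fx", "fy", "cx", "cy" (pixels), "extrinsics" (4x4, takes a point from world to camera coordinates). Camera axes: x right, y down, z forward; pixel columns grow to the right and rows downward; lengths in m; the calibration is good to about 2 mm. A picture is of the moment at which its call begins. camera_model takes no time and is no camera call.
- order.sign_off(): hands the job in; it is judged then, once.
The state is a dict: "t": time; "q": joint angles; "qd": joint speeds; "tau": joint torques, N m; "tcp_pos": TCP position; "tool_rot": TCP orientation; "force": force on the tool from outside, world axes, zero at the start; "ft_torque": the same for the moment, N m; "finger_gap": opening from 0.0 (shut) to 1.0 (fully open); "gripper_force": force on a finger pad.
Only numpy, scipy, OpenCV 4.12 (cv2) and the standard library are available. Lean on these libraries where they do the work, as an engineer would, in place of code of your own. Each camera call takes 0.05 s, during which the arm holds its last target. There are 200 camera calls.

### The job

The screen glue has cured on the phone held down in the bonding jig: lift both press bars off their studs into the shallow tray, then take the cured phone out and lay it squarely on the grey felt pad. Then lay the waiting phone from the bench square and central on the jig's bed and put both press bars back over it, each pushed fully down on its own pair of studs.

Things in the scene. Friction and masses are not known exactly. Their poses are not given: they have to be found in the camera images.
- bar_wide_grip (a point): The wide steel press bar, 142 mm long (its x) x 30 x 10 thick, 0.26 kg, with a black grip fin on top, 40 (x) x 16 (y) x 26 tall. Point: fin centre, 23 above the bar's underside. Holes of 11 diameter at x = +-60 fit its own studs (8 diameter) at jig x = +-60, y = +45, where it starts; either way round, not on the other pair. Seated, it lies on the phone, fin centre 50.3 above the jig's origin.
- bar_narrow_grip (a point): The narrow steel press bar, 124 mm long (its x) x 22 x 10 thick, 0.18 kg, with a black grip fin on top, 40 (x) x 16 (y) x 26 tall. Point: fin centre, 23 above the bar's underside. Holes of 11 diameter at x = +-52 fit its own studs (8 diameter) at jig x = +-52, y = -45, where it starts; either way round, not on the other pair. Seated, it lies on the phone, fin centre 50.3 above the jig's origin.
- phone_done_mid (a point): The cured phone, at the start on the jig's bed under the two bars: dark-glass slab phone, screen up, 67 mm wide (its x) x 140 long (its y) x 7.3 thick, 0.15 kg; point at its centre, half-way up. Grasp across the 67 mm at mid-length.
- phone_next_mid (a point): The waiting phone, at the start lying alone on the bench mat: dark-glass slab phone, screen up, 67 mm wide (its x) x 140 long (its y) x 7.3 thick, 0.15 kg; point at its centre, half-way up. Grasp across the 67 mm at mid-length.
- bond_jig: Fixed jig: dark plate 144 mm (x) x 150 (y), top 10 above its origin (centre of underside). Raised bed along y, 54 x 126, top 20 above the origin: a phone lies centred on it, long side along y, overhanging all round, its top at 27.3. Four posts (13 diameter, to 26) carry studs: straight to 36.3, pointed to 44.3, so that the tips stand out of a seated bar. Bars lie across the phone, along x.
- bar_tray: Fixed shallow tray for the bars: aluminium dish with rubber floor, 138 mm (x) x 168 (y) outside, 132 x 162 inside, rim 14 high, floor 3 above its origin (centre of the underside). The bars lie flat in it side by side, along its y, for instance at x = -33 and +33.
- soft_pad: Fixed grey felt pad with a stitched edge, 90 mm (x) x 160 (y) x 6.5 thick; origin at the centre of its underside. The cured phone lies on it, long side along its y.

How it is judged:
By the outcome, as a careful person would: the job done as asked, in the order asked, and still so for the second after the job is handed in, with the robot touching nothing.
It also fails if it takes over 141 s, if anything falls off the work surface, if the arm or the gripper's body presses on something with over 40 N, if the wrist force passes 120 N, or if a joint passes its speed limit or range.

## Working session

There is one attempt and no reset: what is moved stays moved. The work goes in short steps, Python scripts to look and compute and a tool call to move; the robot and the scene stay as the last step left them, time stands still between calls to the robot, and variables do not carry over. Pictures are saved under pics/ and viewed, at most 14 in all, crops included, and the job is handed in when it is done.

Besides the shell and the picture viewer there is one more tool, called as name(argument=value, ...), one argument or row to a line, values as JSON. move_arm: Moves the arm, as the interface text tells. Scaled input: -1 to 1 covers 25 mm each way for a shift and 30 degrees each way for a turn. Its arguments: {"type":"object","properties":{"targets":{"type":"array"},"claw":{"type":"number"},"newtons":{"type":"number"}},"required":["targets"]}

```bash
mkdir -p pics; ls
python3 - <<'E'
from station import sensors,cams,order,manip
import cv2
for n in("scene","top"):
    im=cams.snapshot(n); cv2.imwrite(f"pics/{n}0.png",im[:,:,::-1])
    m=cams.camera_model(n); print(n,m)
print(sensors.sense(),manip.grasp_offset)
E
```

```text
pics
scene {'fx': 433.46308904328293, 'fy': 433.46308904328293, 'cx': 321.32130858067427, 'cy': 205.80229879704848, 'extrinsics': array([[-0.66254481, -0.74882427,  0.01722161,  0.47206476],
       [-0.53460397,  0.45665288, -0.71110249,  0.29913489],
       [ 0.52462651, -0.480344  , -0.70287742,  0.72730869],
       [ 0.        ,  0.        ,  0.        ,  1.        ]])}
top {'fx': 456.95029377609245, 'fy': 456.95029377609245, 'cx': 312.75749383297153, 'cy': 205.4906577021833, 'extrinsics': array([[-0.00316911, -0.99969963,  0.02430243,  0.12106717],
       [-0.98414434, -0.00119191, -0.17736545,  0.56104103],
       [ 0.17734114, -0.02447919, -0.98384495,  0.84430544],
       [ 0.        ,  0.        ,  0.        ,  1.        ]])}
{'t': 0.1, 'q': array([-1.36850479e+00,  5.28379089e-01,  1.43377826e+00,  2.68873752e-05,
        1.18139582e+00, -1.78515808e-01]), 'qd': array([ 0.00097159, -0.00123572, -0.00274459,  0.00092414, -0.00038432,
        0.00086841]), 'tau': array([-8.08609566e-04, -4.43308353e+01, -1.78584892e+01, -1.17359291e-04,
        3.89387380e-03, -6.06343860e-06]), 'tcp_pos': array([ 0.23218777, -0.57957836,  0.23042655]), 'tool_rot': array([ 9.81928414e-01,  1.89250172e-01,  7.78477901e-07, -9.80335370e-04]), 'force': array([ 0.17719028, -0.62176725,  0.4152635 ]), 'ft_torque': array([0.03900916, 0.01778145, 0.01882356]), 'gripper_force': 0.0, 'finger_gap': 0.9968190653656016} 0.0187
```

View pics/top0.png

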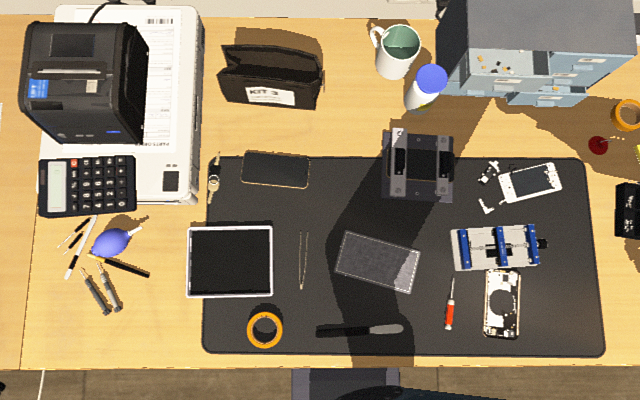

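View pics/scene0.png

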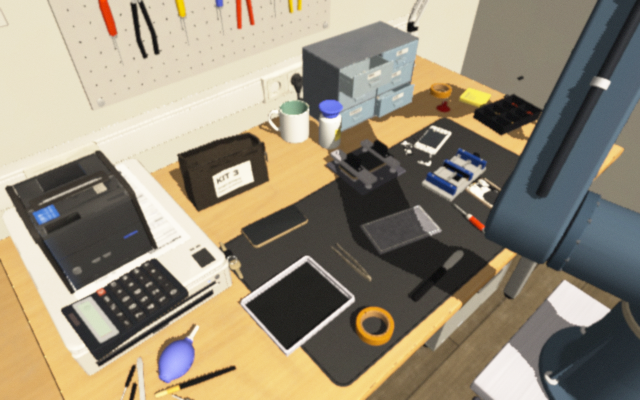

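Top view: jig at about (418,165), tray at (230,262), felt pad at (377,262), waiting phone at (275,170). Next I enlarge the jig and the left half.

```bash
cat > h.py <<'E'
from station import sensors,cams,order,manip
import cv2, numpy as np
def ray(n,u,v,z):
    m=cams.camera_model(n);E=m["extrinsics"];R=E[:3,:3];c=-R.T@E[:3,3]
    d=R.T@np.array([(u-m["cx"])/m["fx"],(v-m["cy"])/m["fy"],1.]);return c+d*(z-c[2])/d[2]
def proj(n,p):
    m=cams.camera_model(n);E=m["extrinsics"];q=E[:3,:3]@np.array(p)+E[:3,3]
    return np.array([m["fx"]*q[0]/q[2]+m["cx"],m["fy"]*q[1]/q[2]+m["cy"]])
def crop(n,u0,v0,u1,v1,k,name,g=1.0,im=None):
    im=cams.snapshot(n) if im is None else im
    c=cv2.resize(im[v0:v1,u0:u1],None,fx=k,fy=k,interpolation=cv2.INTER_CUBIC)
    c=(255*(c/255.)**g).astype('uint8');cv2.imwrite(f"pics/{name}.png",c[:,:,::-1]);return im
E
python3 - <<'E'
from h import *
t=cv2.imread("pics/top0.png")[:,:,::-1]; s=cv2.imread("pics/scene0.png")[:,:,::-1]
a=cv2.resize(t[115:215,370:470],None,fx=5,fy=5,interpolation=cv2.INTER_CUBIC)[:, :]
crop("top",375,120,465,210,6.6,"jigt",.5,t)
crop("top",180,140,430,310,3.2,"left",.5,t)
E
```

```text
(no output)
```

View pics/jigt.png

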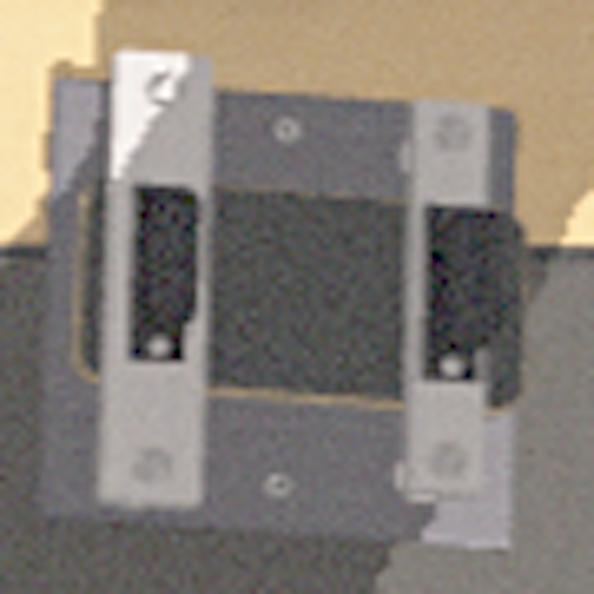

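View pics/left.png

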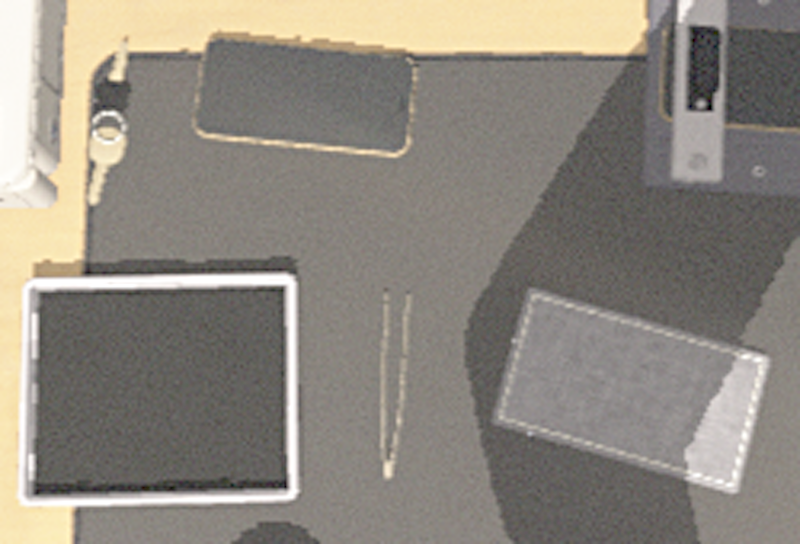

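Wide bar is the left one (fin near crop (165,273), stud tips (162,88) and (153,465)). The narrow bar is on the right (stud tips (453,132) and (448,460)). Pad is yawed about 15°, the phone slightly, the tray hardly at all.

Run:
```python
from h import *
np.set_printoptions(precision=4,suppress=True)
J=lambda c,z:ray("top",375+c[0]/6.6,120+c[1]/6.6,z)
L=lambda c,z:ray("top",180+c[0]/3.2,140+c[1]/3.2,z)
def rep(n,P):
    P=np.array(P);e=[np.linalg.norm(P[i]-P[(i+1)%4]) for i in range(4)]
    a=[np.degrees(np.arctan2(*(P[(i+1)%4]-P[i])[[1,0]])) for i in range(4)]
    print(n,P.mean(0),"sides",np.array(e),"ang",np.array(a))
rep("studs",[J(c,.041) for c in[(162,88),(453,132),(448,460),(153,465)]])
rep("wide top",[J(c,.0373) for c in[(115,52),(212,55),(203,505),(98,500)]])
rep("narrow top",[J(c,.0373) for c in[(415,100),(488,100),(480,495),(406,492)]])
rep("plate",[J(c,.01) for c in[(55,78),(515,108),(510,548),(42,515)]])
rep("finW",[J(c,.0633) for c in[(134,187),(196,190),(183,358),(130,358)]])
rep("finN",[J(c,.0633) for c in[(428,207),(490,210),(475,380),(425,378)]])
rep("phone",[L(c,.006) for c in[(205,35),(417,56),(409,157),(195,135)]])
rep("pad",[L(c,.0065) for c in[(530,289),(770,355),(740,493),(497,423)]])
rep("tray",[L(c,.014) for c in[(24,281),(298,272),(298,500),(20,503)]])
```

```text
studs [ 0.6497 -0.0985  0.041 ] sides [0.0909 0.1038 0.0898 0.1193] ang [-98.6964 176.0484  91.104   -3.4317]
wide top [ 0.6536 -0.0543  0.0373] sides [0.0303 0.143  0.0319 0.1424] ang [-91.529  176.6128  87.3271  -4.0382]
narrow top [ 0.6477 -0.1436  0.0373] sides [0.0229 0.1257 0.0226 0.1246] ang [-89.703  175.6556  87.7463  -4.244 ]
plate [ 0.6502 -0.0991  0.01  ] sides [0.1479 0.1437 0.1465 0.1426] ang [-93.5892 176.0515  85.99    -3.389 ]
finW [ 0.6469 -0.0496  0.0633] sides [0.0186 0.0521 0.0158 0.0527] ang [-92.6178 173.5043  90.1689  -3.318 ]
finN [ 0.6409 -0.1374  0.0633] sides [0.0187 0.0529 0.0149 0.0528] ang [-92.6197 171.9086  87.8173  -3.9974]
phone [0.6439 0.1959 0.006 ] sides [0.1389 0.0676 0.1385 0.067 ] ang [-95.637  175.5008  84.1175  -4.1485]
pad [ 0.4541 -0.0117  0.0065] sides [0.1571 0.0885 0.1569 0.087 ] ang [-105.51    165.1851   73.9277  -14.6391]
tray [0.4554 0.2836 0.014 ] sides [0.171  0.1406 0.1689 0.1361] ang [ -88.0903 -179.3016   90.4014    1.5683]
```

move_arm(
  targets=[
    {"dx": 0.84,"dy": 1,"rz": -0.0425},
    {"dx": 0.84,"dy": 1,"rz": -0.0425},
    {"dx": 0.84,"dy": 1,"rz": -0.0425},
    {"dx": 0.84,"dy": 1,"rz": -0.0425},
    {"dx": 0.84,"dy": 1,"rz": -0.0425},
    {"dx": 0.84,"dy": 1,"rz": -0.0425},
    {"dx": 0.84,"dy": 1,"rz": -0.0425},
    {"dx": 0.84,"dy": 1,"rz": -0.0425},
    {"dx": 0.84,"dy": 1,"rz": -0.0425},
    {"dx": 0.84,"dy": 1,"rz": -0.0425},
  ],
  claw=40,
  newtons=50,
)

```text
schema error: expected keys dx, dy, dz, rx, ry, rz
```

move_arm(
  targets=[
    {"dx": 0.84,"dy": 1,"dz": -0.4,"rz": -0.0425},
    {"dx": 0.84,"dy": 1,"dz": -0.4,"rz": -0.0425},
    {"dx": 0.84,"dy": 1,"dz": -0.4,"rz": -0.0425},
    {"dx": 0.84,"dy": 1,"dz": -0.4,"rz": -0.0425},
    {"dx": 0.84,"dy": 1,"dz": -0.4,"rz": -0.0425},
    {"dx": 0.84,"dy": 1,"dz": -0.4,"rz": -0.0425},
    {"dx": 0.84,"dy": 1,"dz": -0.4,"rz": -0.0425},
    {"dx": 0.84,"dy": 1,"dz": -0.4,"rz": -0.0425},
    {"dx": 0.84,"dy": 1,"dz": -0.4,"rz": -0.0425},
    {"dx": 0.84,"dy": 1,"dz": -0.4,"rz": -0.0425},
  ],
)

```text
schema error: expected keys dx, dy, dz, rx, ry, rz
```

All six keys are required in every row.

move_arm(
  targets=[
    {"dx": 0.84,"dy": 1,"dz": 0,"rx": 0,"ry": 0,"rz": -0.0425},
    {"dx": 0.84,"dy": 1,"dz": 0,"rx": 0,"ry": 0,"rz": -0.0425},
    {"dx": 0.84,"dy": 1,"dz": 0,"rx": 0,"ry": 0,"rz": -0.0425},
    {"dx": 0.84,"dy": 1,"dz": 0,"rx": 0,"ry": 0,"rz": -0.0425},
    {"dx": 0.84,"dy": 1,"dz": 0,"rx": 0,"ry": 0,"rz": -0.0425},
    {"dx": 0.84,"dy": 1,"dz": 0,"rx": 0,"ry": 0,"rz": -0.0425},
    {"dx": 0.84,"dy": 1,"dz": 0,"rx": 0,"ry": 0,"rz": -0.0425},
    {"dx": 0.84,"dy": 1,"dz": 0,"rx": 0,"ry": 0,"rz": -0.0425},
    {"dx": 0.84,"dy": 1,"dz": 0,"rx": 0,"ry": 0,"rz": -0.0425},
    {"dx": 0.84,"dy": 1,"dz": 0,"rx": 0,"ry": 0,"rz": -0.0425},
  ],
  claw=40,
  newtons=50,
)

```text
t: 1.35
tcp_pos: [0.4427, -0.3291, 0.2309]
tool_rot: [0.997, 0.079, -0.0, -0.0]
force: [-0.5, -0.3, -0.2]
finger_gap: 0.404
gripper_force: 0.0
```

move_arm(
  targets=[
    {"dx": 0.84,"dy": 1,"dz": -0.4,"rx": 0,"ry": 0,"rz": -0.0425},
    {"dx": 0.84,"dy": 1,"dz": -0.4,"rx": 0,"ry": 0,"rz": -0.0425},
    {"dx": 0.84,"dy": 1,"dz": -0.4,"rx": 0,"ry": 0,"rz": -0.0425},
    {"dx": 0.84,"dy": 1,"dz": -0.4,"rx": 0,"ry": 0,"rz": -0.0425},
    {"dx": 0.84,"dy": 1,"dz": -0.4,"rx": 0,"ry": 0,"rz": -0.0425},
    {"dx": 0.84,"dy": 1,"dz": -0.4,"rx": 0,"ry": 0,"rz": -0.0425},
    {"dx": 0.84,"dy": 1,"dz": -0.4,"rx": 0,"ry": 0,"rz": -0.0425},
    {"dx": 0.84,"dy": 1,"dz": -0.4,"rx": 0,"ry": 0,"rz": -0.0425},
    {"dx": 0.84,"dy": 1,"dz": -0.4,"rx": 0,"ry": 0,"rz": -0.0425},
    {"dx": 0.84,"dy": 1,"dz": -0.4,"rx": 0,"ry": 0,"rz": -0.0425},
  ],
)

```text
t: 2.6
tcp_pos: [0.6526, -0.0792, 0.1304]
tool_rot: [0.999, -0.032, -0.001, -0.0]
force: [-0.6, 0.0, 0.2]
finger_gap: 0.396
gripper_force: 0.0
```

move_arm(
  targets=[
    {"dx": 0,"dy": 0.5,"dz": -0.5,"rx": 0,"ry": 0,"rz": 0},
    {"dx": 0,"dy": 0.5,"dz": -0.5,"rx": 0,"ry": 0,"rz": 0},
    {"dx": 0,"dy": 0,"dz": -0.6,"rx": 0,"ry": 0,"rz": 0},
    {"dx": 0,"dy": 0,"dz": -0.6,"rx": 0,"ry": 0,"rz": 0},
    {"dx": 0,"dy": 0,"dz": -0.5,"rx": 0,"ry": 0,"rz": 0},
    {"dx": 0,"dy": 0,"dz": -0.4,"rx": 0,"ry": 0,"rz": 0},
    {"dx": 0,"dy": 0,"dz": -0.3,"rx": 0,"ry": 0,"rz": 0},
    {"dx": 0,"dy": 0,"dz": -0.12,"rx": 0,"ry": 0,"rz": 0},
    {"dx": 0,"dy": 0,"dz": 0,"rx": 0,"ry": 0,"rz": 0},
    {"dx": 0,"dy": 0,"dz": 0,"rx": 0,"ry": 0,"rz": 0},
  ],
)

```text
t: 3.85
tcp_pos: [0.6527, -0.0552, 0.0438]
tool_rot: [0.999, -0.032, 0.0, 0.0]
force: [0.4, -0.6, -0.9]
finger_gap: 0.402
gripper_force: 0.0
```

Run:
```python
from h import *
a=crop("scene",310,110,430,210,5,"g1",.6)
```

```text
(no output)
```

View pics/g1.png

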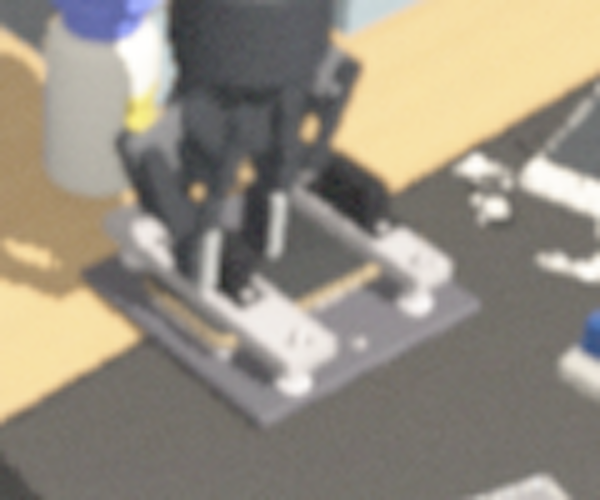

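The scene view shows the open pads straddling the wide bar's fin (crop (240,275)), just above the bar. Closing now.

move_arm(
  targets=[
    {"dx": 0,"dy": 0,"dz": 0,"rx": 0,"ry": 0,"rz": 0},
    {"dx": 0,"dy": 0,"dz": 0,"rx": 0,"ry": 0,"rz": 0},
    {"dx": 0,"dy": 0,"dz": 0,"rx": 0,"ry": 0,"rz": 0},
    {"dx": 0,"dy": 0,"dz": 0,"rx": 0,"ry": 0,"rz": 0},
    {"dx": 0,"dy": 0,"dz": 0,"rx": 0,"ry": 0,"rz": 0},
    {"dx": 0,"dy": 0,"dz": 0,"rx": 0,"ry": 0,"rz": 0},
    {"dx": 0,"dy": 0,"dz": 0,"rx": 0,"ry": 0,"rz": 0},
    {"dx": 0,"dy": 0,"dz": 0,"rx": 0,"ry": 0,"rz": 0},
    {"dx": 0,"dy": 0,"dz": 0,"rx": 0,"ry": 0,"rz": 0},
    {"dx": 0,"dy": 0,"dz": 0,"rx": 0,"ry": 0,"rz": 0},
  ],
  claw=5,
  newtons=60,
)

```text
t: 5.15
tcp_pos: [0.6526, -0.0541, 0.044]
tool_rot: [0.999, -0.032, 0.0, -0.001]
force: [0.5, 5.8, 4.5]
finger_gap: 0.172
gripper_force: 62.4
```

move_arm(
  targets=[
    {"dx": 0,"dy": 0,"dz": 0.2,"rx": 0,"ry": 0,"rz": 0},
    {"dx": 0,"dy": 0,"dz": 0.4,"rx": 0,"ry": 0,"rz": 0},
    {"dx": 0,"dy": 0,"dz": 0.4,"rx": 0,"ry": 0,"rz": 0},
    {"dx": 0,"dy": 0,"dz": 0.7,"rx": 0,"ry": 0,"rz": 0},
    {"dx": 0,"dy": 0,"dz": 0.7,"rx": 0,"ry": 0,"rz": 0},
    {"dx": -0.5,"dy": 1,"dz": 0,"rx": 0,"ry": 0,"rz": 0.35},
    {"dx": -0.5,"dy": 1,"dz": 0,"rx": 0,"ry": 0,"rz": 0.35},
    {"dx": -0.5,"dy": 1,"dz": 0,"rx": 0,"ry": 0,"rz": 0.35},
    {"dx": -0.5,"dy": 1,"dz": 0,"rx": 0,"ry": 0,"rz": 0.35},
    {"dx": -0.5,"dy": 1,"dz": 0,"rx": 0,"ry": 0,"rz": 0.35},
  ],
)

```text
t: 6.4
tcp_pos: [0.5899, 0.0703, 0.1047]
tool_rot: [0.909, 0.416, 0.001, 0.001]
force: [0.1, -0.5, -4.3]
finger_gap: 0.17
gripper_force: 61.3
```

move_arm(
  targets=[
    {"dx": -0.45,"dy": 0.94,"dz": 0,"rx": 0,"ry": 0,"rz": 0.35},
    {"dx": -0.45,"dy": 0.94,"dz": 0,"rx": 0,"ry": 0,"rz": 0.35},
    {"dx": -0.45,"dy": 0.94,"dz": 0,"rx": 0,"ry": 0,"rz": 0.35},
    {"dx": -0.45,"dy": 0.94,"dz": 0,"rx": 0,"ry": 0,"rz": 0.35},
    {"dx": -0.45,"dy": 0.94,"dz": 0,"rx": 0,"ry": 0,"rz": 0},
    {"dx": -0.45,"dy": 0.94,"dz": 0,"rx": 0,"ry": 0,"rz": 0},
    {"dx": -0.45,"dy": 0.94,"dz": 0,"rx": 0,"ry": 0,"rz": 0},
    {"dx": -0.45,"dy": 0.94,"dz": 0,"rx": 0,"ry": 0,"rz": 0},
    {"dx": -0.45,"dy": 0.94,"dz": 0,"rx": 0,"ry": 0,"rz": 0},
    {"dx": 0,"dy": 0,"dz": 0,"rx": 0,"ry": 0,"rz": 0},
  ],
)

```text
t: 7.65
tcp_pos: [0.4881, 0.2827, 0.1045]
tool_rot: [0.701, 0.713, 0.001, 0.0]
force: [-0.0, -0.1, -3.7]
finger_gap: 0.173
gripper_force: 61.3
```

Run:
```python
from h import *
crop("top",170,150,430,320,3,"t2",.5)
print(sensors.sense()["tcp_pos"],sensors.sense()["tool_rot"])
```

```text
[0.48878154 0.28185266 0.10441928] [7.01312539e-01 7.12853338e-01 6.60255303e-04 6.36059856e-04]
```

View pics/t2.png

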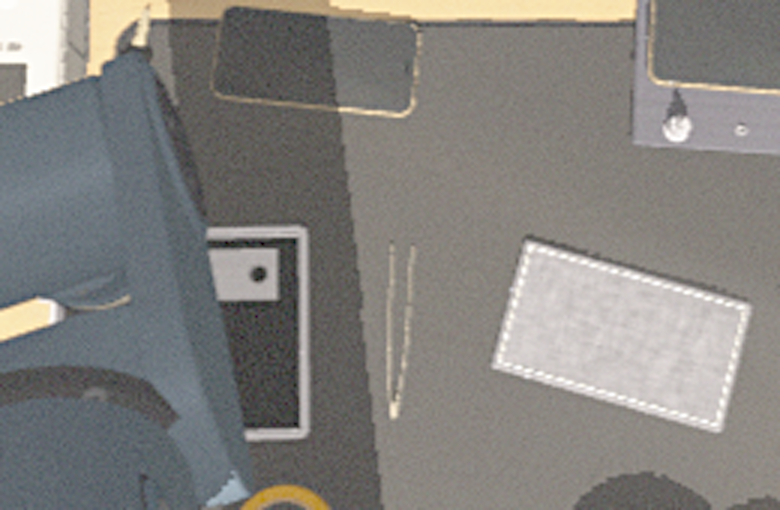

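Bar held level over the tray's far half (its end at crop (275,275), inside the rim). Lowering.

move_arm(
  targets=[
    {"dx": 0,"dy": 0.05,"dz": -0.7,"rx": 0,"ry": 0,"rz": 0},
    {"dx": 0,"dy": 0,"dz": -0.7,"rx": 0,"ry": 0,"rz": 0},
    {"dx": 0,"dy": 0,"dz": -0.6,"rx": 0,"ry": 0,"rz": 0},
    {"dx": 0,"dy": 0,"dz": -0.5,"rx": 0,"ry": 0,"rz": 0},
    {"dx": 0,"dy": 0,"dz": -0.4,"rx": 0,"ry": 0,"rz": 0},
    {"dx": 0,"dy": 0,"dz": -0.25,"rx": 0,"ry": 0,"rz": 0},
    {"dx": 0,"dy": 0,"dz": -0.15,"rx": 0,"ry": 0,"rz": 0},
    {"dx": 0,"dy": 0,"dz": -0.05,"rx": 0,"ry": 0,"rz": 0},
    {"dx": 0,"dy": 0,"dz": 0,"rx": 0,"ry": 0,"rz": 0},
    {"dx": 0,"dy": 0,"dz": 0,"rx": 0,"ry": 0,"rz": 0},
  ],
)

```text
t: 8.95
tcp_pos: [0.4888, 0.2826, 0.0199]
tool_rot: [0.702, 0.712, 0.0, 0.0]
force: [-0.2, -1.0, -2.5]
finger_gap: 0.17
gripper_force: 61.3
```

move_arm(
  targets=[
    {"dx": 0,"dy": 0,"dz": 0,"rx": 0,"ry": 0,"rz": 0},
    {"dx": 0,"dy": 0,"dz": 0,"rx": 0,"ry": 0,"rz": 0},
    {"dx": 0,"dy": 0,"dz": 0,"rx": 0,"ry": 0,"rz": 0},
    {"dx": 0,"dy": 0,"dz": 0.7,"rx": 0,"ry": 0,"rz": 0},
    {"dx": 0,"dy": 0,"dz": 0.9,"rx": 0,"ry": 0,"rz": 0},
    {"dx": 0,"dy": 0,"dz": 0.9,"rx": 0,"ry": 0,"rz": 0},
    {"dx": 0,"dy": 0,"dz": 0.9,"rx": 0,"ry": 0,"rz": 0},
    {"dx": 0.37,"dy": -1,"dz": 0,"rx": 0,"ry": 0,"rz": -0.35},
    {"dx": 0.37,"dy": -1,"dz": 0,"rx": 0,"ry": 0,"rz": -0.35},
    {"dx": 0.37,"dy": -1,"dz": 0,"rx": 0,"ry": 0,"rz": -0.35},
  ],
  claw=40,
)

```text
t: 10.2
tcp_pos: [0.5168, 0.207, 0.106]
tool_rot: [0.87, 0.492, 0.001, 0.0]
force: [-0.2, 0.5, -0.5]
finger_gap: 0.402
gripper_force: 0.0
```

move_arm(
  targets=[
    {"dx": 0.37,"dy": -1,"dz": 0,"rx": 0,"ry": 0,"rz": -0.35},
    {"dx": 0.37,"dy": -1,"dz": 0,"rx": 0,"ry": 0,"rz": -0.35},
    {"dx": 0.37,"dy": -1,"dz": 0,"rx": 0,"ry": 0,"rz": -0.35},
    {"dx": 0.37,"dy": -1,"dz": 0,"rx": 0,"ry": 0,"rz": -0.35},
    {"dx": 0.37,"dy": -1,"dz": 0,"rx": 0,"ry": 0,"rz": -0.35},
    {"dx": 0.37,"dy": -1,"dz": 0,"rx": 0,"ry": 0,"rz": -0.35},
    {"dx": 0.37,"dy": -1,"dz": 0,"rx": 0,"ry": 0,"rz": 0},
    {"dx": 0.37,"dy": -1,"dz": 0,"rx": 0,"ry": 0,"rz": 0},
    {"dx": 0.37,"dy": -1,"dz": 0,"rx": 0,"ry": 0,"rz": 0},
    {"dx": 0.37,"dy": -1,"dz": 0,"rx": 0,"ry": 0,"rz": 0},
  ],
)

```text
t: 11.45
tcp_pos: [0.6094, -0.0435, 0.1057]
tool_rot: [0.999, -0.032, 0.001, 0.0]
force: [0.0, -0.0, 0.8]
finger_gap: 0.401
gripper_force: 0.0
```

move_arm(
  targets=[
    {"dx": 0.3,"dy": -0.8,"dz": 0,"rx": 0,"ry": 0,"rz": 0},
    {"dx": 0.3,"dy": -0.8,"dz": 0,"rx": 0,"ry": 0,"rz": 0},
    {"dx": 0.3,"dy": -0.8,"dz": 0,"rx": 0,"ry": 0,"rz": 0},
    {"dx": 0.3,"dy": -0.8,"dz": 0,"rx": 0,"ry": 0,"rz": 0},
    {"dx": 0.3,"dy": -0.8,"dz": 0,"rx": 0,"ry": 0,"rz": 0},
    {"dx": 0,"dy": 0,"dz": -0.8,"rx": 0,"ry": 0,"rz": 0},
    {"dx": 0,"dy": 0,"dz": -0.7,"rx": 0,"ry": 0,"rz": 0},
    {"dx": 0,"dy": 0,"dz": -0.5,"rx": 0,"ry": 0,"rz": 0},
    {"dx": 0,"dy": 0,"dz": -0.3,"rx": 0,"ry": 0,"rz": 0},
    {"dx": 0,"dy": 0,"dz": -0.15,"rx": 0,"ry": 0,"rz": 0},
  ],
)

```text
t: 12.7
tcp_pos: [0.6461, -0.1419, 0.0427]
tool_rot: [0.999, -0.032, -0.0, -0.0]
force: [0.1, 0.0, 0.5]
finger_gap: 0.403
gripper_force: 0.0
```

move_arm(
  targets=[
    {"dx": 0,"dy": 0,"dz": 0,"rx": 0,"ry": 0,"rz": 0},
    {"dx": 0,"dy": 0,"dz": 0,"rx": 0,"ry": 0,"rz": 0},
    {"dx": 0,"dy": 0,"dz": 0,"rx": 0,"ry": 0,"rz": 0},
    {"dx": 0,"dy": 0,"dz": 0,"rx": 0,"ry": 0,"rz": 0},
    {"dx": 0,"dy": 0,"dz": 0,"rx": 0,"ry": 0,"rz": 0},
    {"dx": 0,"dy": 0,"dz": 0,"rx": 0,"ry": 0,"rz": 0},
    {"dx": 0,"dy": 0,"dz": 0,"rx": 0,"ry": 0,"rz": 0},
    {"dx": 0,"dy": 0,"dz": 0,"rx": 0,"ry": 0,"rz": 0},
    {"dx": 0,"dy": 0,"dz": 0,"rx": 0,"ry": 0,"rz": 0},
    {"dx": 0,"dy": 0,"dz": 0,"rx": 0,"ry": 0,"rz": 0},
  ],
  claw=5,
  newtons=60,
)

```text
t: 13.95
tcp_pos: [0.6464, -0.1425, 0.0436]
tool_rot: [0.999, -0.032, 0.0, 0.0]
force: [-0.5, -0.5, 3.3]
finger_gap: 0.173
gripper_force: 62.0
```

move_arm(
  targets=[
    {"dx": 0,"dy": 0,"dz": 0.2,"rx": 0,"ry": 0,"rz": 0},
    {"dx": 0,"dy": 0,"dz": 0.4,"rx": 0,"ry": 0,"rz": 0},
    {"dx": 0,"dy": 0,"dz": 0.4,"rx": 0,"ry": 0,"rz": 0},
    {"dx": 0,"dy": 0,"dz": 0.7,"rx": 0,"ry": 0,"rz": 0},
    {"dx": 0,"dy": 0,"dz": 0.7,"rx": 0,"ry": 0,"rz": 0},
    {"dx": -0.53,"dy": 1,"dz": 0,"rx": 0,"ry": 0,"rz": 0.35},
    {"dx": -0.53,"dy": 1,"dz": 0,"rx": 0,"ry": 0,"rz": 0.35},
    {"dx": -0.53,"dy": 1,"dz": 0,"rx": 0,"ry": 0,"rz": 0.35},
    {"dx": -0.53,"dy": 1,"dz": 0,"rx": 0,"ry": 0,"rz": 0.35},
    {"dx": -0.53,"dy": 1,"dz": 0,"rx": 0,"ry": 0,"rz": 0.35},
  ],
)

```text
t: 15.2
tcp_pos: [0.5802, -0.0168, 0.1047]
tool_rot: [0.909, 0.416, 0.001, 0.001]
force: [-0.3, 0.1, -2.0]
finger_gap: 0.172
gripper_force: 61.6
```

move_arm(
  targets=[
    {"dx": -0.53,"dy": 1,"dz": 0,"rx": 0,"ry": 0,"rz": 0.35},
    {"dx": -0.53,"dy": 1,"dz": 0,"rx": 0,"ry": 0,"rz": 0.35},
    {"dx": -0.53,"dy": 1,"dz": 0,"rx": 0,"ry": 0,"rz": 0.35},
    {"dx": -0.53,"dy": 1,"dz": 0,"rx": 0,"ry": 0,"rz": 0.35},
    {"dx": -0.53,"dy": 1,"dz": 0,"rx": 0,"ry": 0,"rz": 0},
    {"dx": -0.53,"dy": 1,"dz": 0,"rx": 0,"ry": 0,"rz": 0},
    {"dx": -0.53,"dy": 1,"dz": 0,"rx": 0,"ry": 0,"rz": 0},
    {"dx": -0.53,"dy": 1,"dz": 0,"rx": 0,"ry": 0,"rz": 0},
    {"dx": -0.53,"dy": 1,"dz": 0,"rx": 0,"ry": 0,"rz": 0},
    {"dx": -0.53,"dy": 1,"dz": 0,"rx": 0,"ry": 0,"rz": 0},
  ],
)

```text
t: 16.45
tcp_pos: [0.448, 0.2336, 0.1046]
tool_rot: [0.702, 0.712, 0.001, 0.001]
force: [0.5, 0.8, -1.2]
finger_gap: 0.171
gripper_force: 61.5
```

move_arm(
  targets=[
    {"dx": -0.5,"dy": 1,"dz": 0,"rx": 0,"ry": 0,"rz": 0},
    {"dx": -0.5,"dy": 1,"dz": 0,"rx": 0,"ry": 0,"rz": 0},
    {"dx": 0,"dy": 0,"dz": -0.7,"rx": 0,"ry": 0,"rz": 0},
    {"dx": 0,"dy": 0,"dz": -0.7,"rx": 0,"ry": 0,"rz": 0},
    {"dx": 0,"dy": 0,"dz": -0.6,"rx": 0,"ry": 0,"rz": 0},
    {"dx": 0,"dy": 0,"dz": -0.5,"rx": 0,"ry": 0,"rz": 0},
    {"dx": 0,"dy": 0,"dz": -0.4,"rx": 0,"ry": 0,"rz": 0},
    {"dx": 0,"dy": 0,"dz": -0.25,"rx": 0,"ry": 0,"rz": 0},
    {"dx": 0,"dy": 0,"dz": -0.1,"rx": 0,"ry": 0,"rz": 0},
    {"dx": 0,"dy": 0,"dz": 0,"rx": 0,"ry": 0,"rz": 0},
  ],
)

```text
t: 17.7
tcp_pos: [0.4226, 0.2826, 0.022]
tool_rot: [0.702, 0.712, 0.0, -0.0]
force: [-0.1, 0.4, -2.1]
finger_gap: 0.174
gripper_force: 61.6
```

move_arm(
  targets=[
    {"dx": 0,"dy": 0,"dz": -0.04,"rx": 0,"ry": 0,"rz": 0},
    {"dx": 0,"dy": 0,"dz": -0.04,"rx": 0,"ry": 0,"rz": 0},
    {"dx": 0,"dy": 0,"dz": 0,"rx": 0,"ry": 0,"rz": 0},
    {"dx": 0,"dy": 0,"dz": 0,"rx": 0,"ry": 0,"rz": 0},
    {"dx": 0,"dy": 0,"dz": 0,"rx": 0,"ry": 0,"rz": 0},
    {"dx": 0,"dy": 0,"dz": 0,"rx": 0,"ry": 0,"rz": 0},
    {"dx": 0,"dy": 0,"dz": 0,"rx": 0,"ry": 0,"rz": 0},
    {"dx": 0,"dy": 0,"dz": 0,"rx": 0,"ry": 0,"rz": 0},
    {"dx": 0,"dy": 0,"dz": 0,"rx": 0,"ry": 0,"rz": 0},
    {"dx": 0,"dy": 0,"dz": 0,"rx": 0,"ry": 0,"rz": 0},
  ],
)

```text
t: 18.95
tcp_pos: [0.4225, 0.2825, 0.02]
tool_rot: [0.702, 0.712, -0.0, -0.0]
force: [0.2, 0.3, -1.3]
finger_gap: 0.169
gripper_force: 61.6
```

move_arm(
  targets=[
    {"dx": 0,"dy": 0,"dz": 0,"rx": 0,"ry": 0,"rz": 0},
    {"dx": 0,"dy": 0,"dz": 0,"rx": 0,"ry": 0,"rz": 0},
    {"dx": 0,"dy": 0,"dz": 0,"rx": 0,"ry": 0,"rz": 0},
    {"dx": 0,"dy": 0,"dz": 0.7,"rx": 0,"ry": 0,"rz": 0},
    {"dx": 0,"dy": 0,"dz": 0.9,"rx": 0,"ry": 0,"rz": 0},
    {"dx": 0,"dy": 0,"dz": 0.9,"rx": 0,"ry": 0,"rz": 0},
    {"dx": 0,"dy": 0,"dz": 0.9,"rx": 0,"ry": 0,"rz": 0},
    {"dx": 0.5,"dy": -1,"dz": 0,"rx": 0,"ry": 0,"rz": -0.05},
    {"dx": 0.5,"dy": -1,"dz": 0,"rx": 0,"ry": 0,"rz": -0.05},
    {"dx": 0.5,"dy": -1,"dz": 0,"rx": 0,"ry": 0,"rz": -0.05},
  ],
  claw=40,
)

```text
t: 20.2
tcp_pos: [0.4603, 0.2069, 0.1053]
tool_rot: [0.73, 0.684, 0.0, 0.0]
force: [0.2, -0.4, -0.2]
finger_gap: 0.397
gripper_force: 0.0
```

Run:
```python
from h import *
im=cams.snapshot("top")
k=6.6
a=cv2.resize(im[120:210,375:465],None,fx=k,fy=k,interpolation=cv2.INTER_CUBIC)
cv2.imwrite("pics/j3.png",(255*(a/255.)**.5).astype('uint8')[:,:,::-1])
cv2.imwrite("pics/full3.png",im[:,:,::-1])
```

```text
(no output)
```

View pics/j3.png

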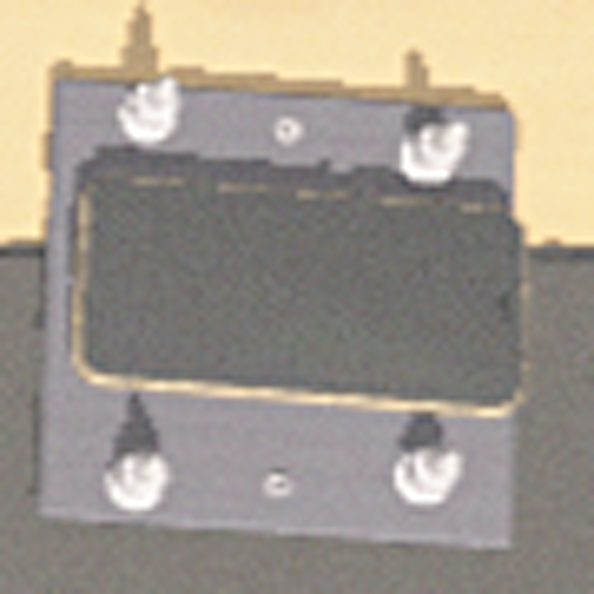

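Cured phone alone on the bed: outline corners about (83,175), (522,203), (520,411), (73,381) in the crop. All four studs are clear.

Run:
```python
from h import *
np.set_printoptions(precision=4,suppress=True)
J=lambda c,z:ray("top",375+c[0]/6.6,120+c[1]/6.6,z)
P=np.array([J(c,.0263) for c in[(84,174),(523,204),(519,412),(73,380)]])
print(P.mean(0),[np.linalg.norm(P[i]-P[(i+1)%4]) for i in range(4)],[np.degrees(np.arctan2(*(P[(i+1)%4]-P[i])[[1,0]])) for i in range(4)])
Q=np.array([J(c,.026) for c in[(148,118),(433,156),(427,478),(136,485)]])
print(Q.mean(0),Q)
```

```text
[ 0.6514 -0.1011  0.0263] [np.float64(0.13790504326480024), np.float64(0.06692090866381122), np.float64(0.13834359279892683), np.float64(0.06632087832421077)] [np.float64(-93.7992001279264), np.float64(175.58553792979197), np.float64(85.94971948297703), np.float64(-4.797790325489463)]
[ 0.6465 -0.0966  0.026 ] [[ 0.7076 -0.0558  0.026 ]
 [ 0.6956 -0.1451  0.026 ]
 [ 0.5925 -0.1378  0.026 ]
 [ 0.5901 -0.0478  0.026 ]]
```

move_arm(
  targets=[
    {"dx": 0.59,"dy": -0.94,"dz": 0,"rx": 0,"ry": 0,"rz": 0},
    {"dx": 0.59,"dy": -0.94,"dz": 0,"rx": 0,"ry": 0,"rz": 0},
    {"dx": 0.59,"dy": -0.94,"dz": 0,"rx": 0,"ry": 0,"rz": 0},
    {"dx": 0.59,"dy": -0.94,"dz": 0,"rx": 0,"ry": 0,"rz": 0},
    {"dx": 0.59,"dy": -0.94,"dz": 0,"rx": 0,"ry": 0,"rz": 0},
    {"dx": 0.59,"dy": -0.94,"dz": 0,"rx": 0,"ry": 0,"rz": 0},
    {"dx": 0.59,"dy": -0.94,"dz": 0,"rx": 0,"ry": 0,"rz": 0},
    {"dx": 0.59,"dy": -0.94,"dz": 0,"rx": 0,"ry": 0,"rz": 0},
    {"dx": 0.59,"dy": -0.94,"dz": 0,"rx": 0,"ry": 0,"rz": 0},
    {"dx": 0.59,"dy": -0.94,"dz": 0,"rx": 0,"ry": 0,"rz": 0},
  ],
  claw=100,
)

```text
t: 21.5
tcp_pos: [0.6077, -0.0279, 0.105]
tool_rot: [0.729, 0.684, -0.0, -0.0]
force: [0.8, -0.3, 0.2]
finger_gap: 1.004
gripper_force: 0.0
```

move_arm(
  targets=[
    {"dx": 0.57,"dy": -0.94,"dz": 0,"rx": 0,"ry": 0,"rz": 0},
    {"dx": 0.57,"dy": -0.94,"dz": 0,"rx": 0,"ry": 0,"rz": 0},
    {"dx": 0.57,"dy": -0.94,"dz": 0,"rx": 0,"ry": 0,"rz": 0},
    {"dx": 0,"dy": 0,"dz": -0.9,"rx": 0,"ry": 0,"rz": 0},
    {"dx": 0,"dy": 0,"dz": -0.9,"rx": 0,"ry": 0,"rz": 0},
    {"dx": 0,"dy": 0,"dz": -0.6,"rx": 0,"ry": 0,"rz": 0},
    {"dx": 0,"dy": 0,"dz": -0.4,"rx": 0,"ry": 0,"rz": 0},
    {"dx": 0,"dy": 0,"dz": -0.2,"rx": 0,"ry": 0,"rz": 0},
    {"dx": 0,"dy": 0,"dz": 0,"rx": 0,"ry": 0,"rz": 0},
    {"dx": 0,"dy": 0,"dz": 0,"rx": 0,"ry": 0,"rz": 0},
  ],
)

```text
t: 22.75
tcp_pos: [0.6508, -0.098, 0.0308]
tool_rot: [0.729, 0.684, 0.0, 0.001]
force: [-0.6, -0.2, -0.1]
finger_gap: 1.0
gripper_force: 0.0
```

Run:
```python
from h import *
print(sensors.sense()["tcp_pos"])
crop("scene",310,110,430,200,6,"g4",.6)
```

```text
[ 0.65082828 -0.09803331  0.03075456]
```

View pics/g4.png

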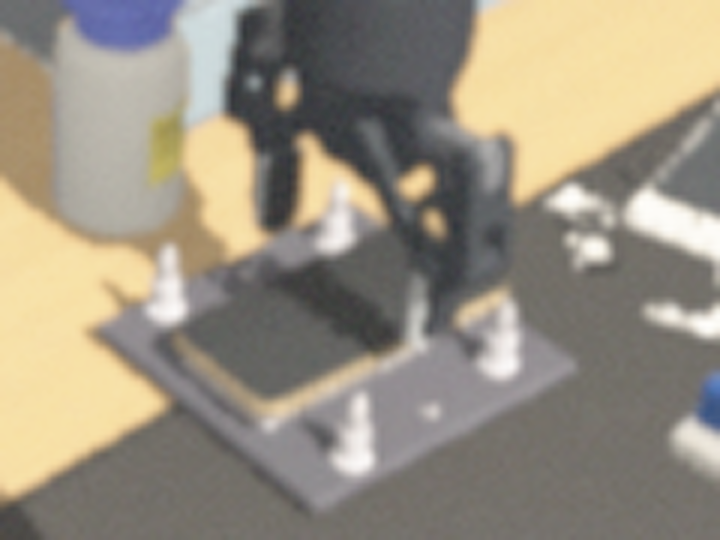

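The open fingers straddle the phone at mid-length with room on both sides (finger tips at crop (278,225) and (440,330)). Going down the rest, then closing.

move_arm(
  targets=[
    {"dx": 0,"dy": -0.05,"dz": -0.3,"rx": 0,"ry": 0,"rz": 0},
    {"dx": 0,"dy": 0,"dz": -0.3,"rx": 0,"ry": 0,"rz": 0},
    {"dx": 0,"dy": 0,"dz": -0.2,"rx": 0,"ry": 0,"rz": 0},
    {"dx": 0,"dy": 0,"dz": -0.1,"rx": 0,"ry": 0,"rz": 0},
    {"dx": 0,"dy": 0,"dz": -0.1,"rx": 0,"ry": 0,"rz": 0},
    {"dx": 0,"dy": 0,"dz": 0,"rx": 0,"ry": 0,"rz": 0},
    {"dx": 0,"dy": 0,"dz": 0,"rx": 0,"ry": 0,"rz": 0},
    {"dx": 0,"dy": 0,"dz": 0,"rx": 0,"ry": 0,"rz": 0},
    {"dx": 0,"dy": 0,"dz": 0,"rx": 0,"ry": 0,"rz": 0},
    {"dx": 0,"dy": 0,"dz": 0,"rx": 0,"ry": 0,"rz": 0},
  ],
)

```text
t: 24.05
tcp_pos: [0.6504, -0.0992, 0.0052]
tool_rot: [0.729, 0.684, 0.0, 0.0]
force: [-0.2, 0.7, -0.1]
finger_gap: 0.999
gripper_force: 0.0
```

move_arm(
  targets=[
    {"dx": 0,"dy": 0,"dz": 0,"rx": 0,"ry": 0,"rz": 0},
    {"dx": 0,"dy": 0,"dz": 0,"rx": 0,"ry": 0,"rz": 0},
    {"dx": 0,"dy": 0,"dz": 0,"rx": 0,"ry": 0,"rz": 0},
    {"dx": 0,"dy": 0,"dz": 0,"rx": 0,"ry": 0,"rz": 0},
    {"dx": 0,"dy": 0,"dz": 0,"rx": 0,"ry": 0,"rz": 0},
    {"dx": 0,"dy": 0,"dz": 0,"rx": 0,"ry": 0,"rz": 0},
    {"dx": 0,"dy": 0,"dz": 0,"rx": 0,"ry": 0,"rz": 0},
    {"dx": 0,"dy": 0,"dz": 0,"rx": 0,"ry": 0,"rz": 0},
    {"dx": 0,"dy": 0,"dz": 0,"rx": 0,"ry": 0,"rz": 0},
    {"dx": 0,"dy": 0,"dz": 0,"rx": 0,"ry": 0,"rz": 0},
  ],
  claw=70,
  newtons=40,
)

```text
t: 25.3
tcp_pos: [0.6509, -0.0994, 0.0056]
tool_rot: [0.729, 0.684, 0.0, 0.001]
force: [0.2, 1.3, 5.2]
finger_gap: 0.773
gripper_force: 45.3
```

Gripped, but the fingertips reach below the phone and would hit the felt first. I'll regrasp about 9 mm higher.

move_arm(
  targets=[
    {"dx": 0,"dy": 0,"dz": 0,"rx": 0,"ry": 0,"rz": 0},
    {"dx": 0,"dy": 0,"dz": 0,"rx": 0,"ry": 0,"rz": 0},
    {"dx": 0,"dy": 0,"dz": 0,"rx": 0,"ry": 0,"rz": 0},
    {"dx": 0,"dy": 0,"dz": 0.12,"rx": 0,"ry": 0,"rz": 0},
    {"dx": 0,"dy": 0,"dz": 0.12,"rx": 0,"ry": 0,"rz": 0},
    {"dx": 0,"dy": 0,"dz": 0.12,"rx": 0,"ry": 0,"rz": 0},
    {"dx": 0,"dy": 0,"dz": 0,"rx": 0,"ry": 0,"rz": 0},
    {"dx": 0,"dy": 0,"dz": 0,"rx": 0,"ry": 0,"rz": 0},
    {"dx": 0,"dy": 0,"dz": 0,"rx": 0,"ry": 0,"rz": 0},
    {"dx": 0,"dy": 0,"dz": 0,"rx": 0,"ry": 0,"rz": 0},
  ],
  claw=95,
)

```text
t: 26.55
tcp_pos: [0.6502, -0.0992, 0.014]
tool_rot: [0.729, 0.684, -0.0, -0.0]
force: [-0.0, -0.8, -0.6]
finger_gap: 0.952
gripper_force: 0.0
```

move_arm(
  targets=[
    {"dx": 0,"dy": 0,"dz": 0,"rx": 0,"ry": 0,"rz": 0},
    {"dx": 0,"dy": 0,"dz": 0,"rx": 0,"ry": 0,"rz": 0},
    {"dx": 0,"dy": 0,"dz": 0,"rx": 0,"ry": 0,"rz": 0},
    {"dx": 0,"dy": 0,"dz": 0,"rx": 0,"ry": 0,"rz": 0},
    {"dx": 0,"dy": 0,"dz": 0,"rx": 0,"ry": 0,"rz": 0},
    {"dx": 0,"dy": 0,"dz": 0,"rx": 0,"ry": 0,"rz": 0},
    {"dx": 0,"dy": 0,"dz": 0,"rx": 0,"ry": 0,"rz": 0},
    {"dx": 0,"dy": 0,"dz": 0,"rx": 0,"ry": 0,"rz": 0},
    {"dx": 0,"dy": 0,"dz": 0,"rx": 0,"ry": 0,"rz": 0},
    {"dx": 0,"dy": 0,"dz": 0,"rx": 0,"ry": 0,"rz": 0},
  ],
  claw=70,
  newtons=40,
)

```text
t: 27.8
tcp_pos: [0.6505, -0.0993, 0.0144]
tool_rot: [0.729, 0.684, 0.0, 0.0]
force: [-0.0, -0.5, 5.1]
finger_gap: 0.769
gripper_force: 45.2
```

move_arm(
  targets=[
    {"dx": 0,"dy": 0,"dz": 0.2,"rx": 0,"ry": 0,"rz": 0},
    {"dx": 0,"dy": 0,"dz": 0.3,"rx": 0,"ry": 0,"rz": 0},
    {"dx": 0,"dy": 0,"dz": 0.5,"rx": 0,"ry": 0,"rz": 0},
    {"dx": 0,"dy": 0,"dz": 0.7,"rx": 0,"ry": 0,"rz": 0},
    {"dx": 0,"dy": 0,"dz": 0.7,"rx": 0,"ry": 0,"rz": 0},
    {"dx": -0.98,"dy": 0.44,"dz": 0,"rx": 0,"ry": 0,"rz": -0.0765},
    {"dx": -0.98,"dy": 0.44,"dz": 0,"rx": 0,"ry": 0,"rz": -0.0765},
    {"dx": -0.98,"dy": 0.44,"dz": 0,"rx": 0,"ry": 0,"rz": -0.0765},
    {"dx": -0.98,"dy": 0.44,"dz": 0,"rx": 0,"ry": 0,"rz": -0.0765},
    {"dx": -0.98,"dy": 0.44,"dz": 0,"rx": 0,"ry": 0,"rz": -0.0765},
  ],
)

```text
t: 29.05
tcp_pos: [0.5278, -0.0441, 0.0754]
tool_rot: [0.795, 0.607, 0.001, 0.001]
force: [0.1, -0.2, -1.8]
finger_gap: 0.769
gripper_force: 44.8
```

move_arm(
  targets=[
    {"dx": -0.98,"dy": 0.44,"dz": 0,"rx": 0,"ry": 0,"rz": 0},
    {"dx": -0.98,"dy": 0.44,"dz": 0,"rx": 0,"ry": 0,"rz": 0},
    {"dx": -0.98,"dy": 0.44,"dz": 0,"rx": 0,"ry": 0,"rz": 0},
    {"dx": 0,"dy": 0,"dz": -0.8,"rx": 0,"ry": 0,"rz": 0},
    {"dx": 0,"dy": 0,"dz": -0.7,"rx": 0,"ry": 0,"rz": 0},
    {"dx": 0,"dy": 0,"dz": -0.5,"rx": 0,"ry": 0,"rz": 0},
    {"dx": 0,"dy": 0,"dz": -0.4,"rx": 0,"ry": 0,"rz": 0},
    {"dx": 0,"dy": 0,"dz": -0.2,"rx": 0,"ry": 0,"rz": 0},
    {"dx": 0,"dy": 0,"dz": 0,"rx": 0,"ry": 0,"rz": 0},
    {"dx": 0,"dy": 0,"dz": 0,"rx": 0,"ry": 0,"rz": 0},
  ],
)

```text
t: 30.3
tcp_pos: [0.4545, -0.0113, 0.0093]
tool_rot: [0.794, 0.608, 0.0, 0.0]
force: [0.0, 0.7, -2.0]
finger_gap: 0.768
gripper_force: 44.8
```

Run:
```python
from h import *
im=cams.snapshot("scene");tp=cams.snapshot("top")
a=cv2.resize(im[190:260,345:455],None,fx=5,fy=5,interpolation=cv2.INTER_CUBIC)
b=cv2.resize(tp[225:305,325:435],None,fx=5,fy=5,interpolation=cv2.INTER_CUBIC)
c=np.vstack([a,b]);c=cv2.resize(c,None,fx=.8,fy=.8)
cv2.imwrite("pics/p5.png",(255*(c/255.)**.6).astype('uint8')[:,:,::-1])
```

```text
(no output)
```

View pics/p5.png

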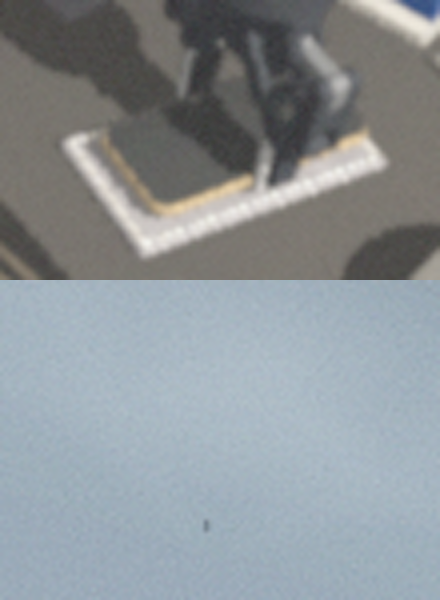

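Scene view: phone is held parallel to the stitched edge and central over the pad, still a few mm up. The arm hides it from the top camera.

move_arm(
  targets=[
    {"dx": 0,"dy": 0,"dz": -0.1,"rx": 0,"ry": 0,"rz": 0},
    {"dx": 0,"dy": 0,"dz": -0.1,"rx": 0,"ry": 0,"rz": 0},
    {"dx": 0,"dy": 0,"dz": -0.08,"rx": 0,"ry": 0,"rz": 0},
    {"dx": 0,"dy": 0,"dz": -0.04,"rx": 0,"ry": 0,"rz": 0},
    {"dx": 0,"dy": 0,"dz": 0,"rx": 0,"ry": 0,"rz": 0},
    {"dx": 0,"dy": 0,"dz": 0,"rx": 0,"ry": 0,"rz": 0},
    {"dx": 0,"dy": 0,"dz": 0,"rx": 0,"ry": 0,"rz": 0},
    {"dx": 0,"dy": 0,"dz": 0,"rx": 0,"ry": 0,"rz": 0},
    {"dx": 0,"dy": 0,"dz": 0,"rx": 0,"ry": 0,"rz": 0},
    {"dx": 0,"dy": 0,"dz": 0,"rx": 0,"ry": 0,"rz": 0},
  ],
)

```text
t: 31.65
tcp_pos: [0.4543, -0.0112, 0.0011]
tool_rot: [0.794, 0.608, -0.0, 0.0]
force: [-0.2, -0.8, -2.2]
finger_gap: 0.77
gripper_force: 44.8
```

move_arm(
  targets=[
    {"dx": 0,"dy": 0,"dz": -0.04,"rx": 0,"ry": 0,"rz": 0},
    {"dx": 0,"dy": 0,"dz": 0,"rx": 0,"ry": 0,"rz": 0},
    {"dx": 0,"dy": 0,"dz": 0,"rx": 0,"ry": 0,"rz": 0},
    {"dx": 0,"dy": 0,"dz": 0,"rx": 0,"ry": 0,"rz": 0},
    {"dx": 0,"dy": 0,"dz": 0,"rx": 0,"ry": 0,"rz": 0},
    {"dx": 0,"dy": 0,"dz": 0,"rx": 0,"ry": 0,"rz": 0},
    {"dx": 0,"dy": 0,"dz": 0,"rx": 0,"ry": 0,"rz": 0},
    {"dx": 0,"dy": 0,"dz": 0,"rx": 0,"ry": 0,"rz": 0},
    {"dx": 0,"dy": 0,"dz": 0,"rx": 0,"ry": 0,"rz": 0},
    {"dx": 0,"dy": 0,"dz": 0,"rx": 0,"ry": 0,"rz": 0},
  ],
)

```text
t: 32.9
tcp_pos: [0.4543, -0.0112, 0.0009]
tool_rot: [0.794, 0.608, 0.0, 0.0]
force: [-0.4, 0.7, 7.2]
finger_gap: 0.766
gripper_force: 45.7
```

move_arm(
  targets=[
    {"dx": 0,"dy": 0,"dz": 0,"rx": 0,"ry": 0,"rz": 0},
    {"dx": 0,"dy": 0,"dz": 0,"rx": 0,"ry": 0,"rz": 0},
    {"dx": 0,"dy": 0,"dz": 0,"rx": 0,"ry": 0,"rz": 0},
    {"dx": 0,"dy": 0,"dz": 0.6,"rx": 0,"ry": 0,"rz": 0},
    {"dx": 0,"dy": 0,"dz": 0.9,"rx": 0,"ry": 0,"rz": 0},
    {"dx": 0,"dy": 0,"dz": 0.9,"rx": 0,"ry": 0,"rz": 0},
    {"dx": 0.76,"dy": 0.83,"dz": 0,"rx": 0,"ry": 0,"rz": 0.084},
    {"dx": 0.76,"dy": 0.83,"dz": 0,"rx": 0,"ry": 0,"rz": 0.084},
    {"dx": 0.76,"dy": 0.83,"dz": 0,"rx": 0,"ry": 0,"rz": 0.084},
    {"dx": 0.76,"dy": 0.83,"dz": 0,"rx": 0,"ry": 0,"rz": 0.084},
  ],
  claw=98,
)

```text
t: 34.15
tcp_pos: [0.5308, 0.0726, 0.0611]
tool_rot: [0.737, 0.676, 0.0, 0.0]
force: [0.3, -0.2, 0.2]
finger_gap: 0.98
gripper_force: 0.0
```

move_arm(
  targets=[
    {"dx": 0.76,"dy": 0.83,"dz": 0,"rx": 0,"ry": 0,"rz": 0},
    {"dx": 0.76,"dy": 0.83,"dz": 0,"rx": 0,"ry": 0,"rz": 0},
    {"dx": 0.76,"dy": 0.83,"dz": 0,"rx": 0,"ry": 0,"rz": 0},
    {"dx": 0.76,"dy": 0.83,"dz": 0,"rx": 0,"ry": 0,"rz": 0},
    {"dx": 0.76,"dy": 0.83,"dz": 0,"rx": 0,"ry": 0,"rz": 0},
    {"dx": 0.76,"dy": 0.83,"dz": 0,"rx": 0,"ry": 0,"rz": 0},
    {"dx": 0,"dy": 0,"dz": 0,"rx": 0,"ry": 0,"rz": 0},
    {"dx": 0,"dy": 0,"dz": -0.4,"rx": 0,"ry": 0,"rz": 0},
    {"dx": 0,"dy": 0,"dz": -0.3,"rx": 0,"ry": 0,"rz": 0},
    {"dx": 0,"dy": 0,"dz": -0.1,"rx": 0,"ry": 0,"rz": 0},
  ],
)

```text
t: 35.4
tcp_pos: [0.643, 0.1954, 0.0389]
tool_rot: [0.738, 0.675, -0.001, -0.001]
force: [-1.1, 0.6, -1.0]
finger_gap: 0.978
gripper_force: 0.0
```

Run:
```python
from h import *
im=cams.snapshot("scene");tp=cams.snapshot("top")
print(sensors.sense()["tcp_pos"],sensors.sense()["tool_rot"])
a=cv2.resize(im[190:260,345:455],None,fx=5,fy=5,interpolation=cv2.INTER_CUBIC)
b=cv2.resize(tp[225:305,325:435],None,fx=5,fy=5,interpolation=cv2.INTER_CUBIC)
d=cv2.resize(im[170:260,225:325],(825,742),interpolation=cv2.INTER_CUBIC)
d=cv2.resize(d,(440,400))
c=np.vstack([a,b]);c=cv2.resize(c,None,fx=.6,fy=.6);d=np.vstack([d,np.zeros((c.shape[0]-400,440,3),'uint8')]) if c.shape[0]>=400 else d[:c.shape[0]]
c=np.hstack([c,d])
cv2.imwrite("pics/p6.png",(255*(c/255.)**.6).astype('uint8')[:,:,::-1]);cv2.imwrite("pics/top6.png",tp[:,:,::-1])
print(c.shape)
```

```text
[0.64362058 0.19572918 0.0393283 ] [ 7.37948930e-01  6.74855998e-01 -7.19259570e-04 -4.91100007e-04]
(450, 770, 3)
```

View pics/p6.png

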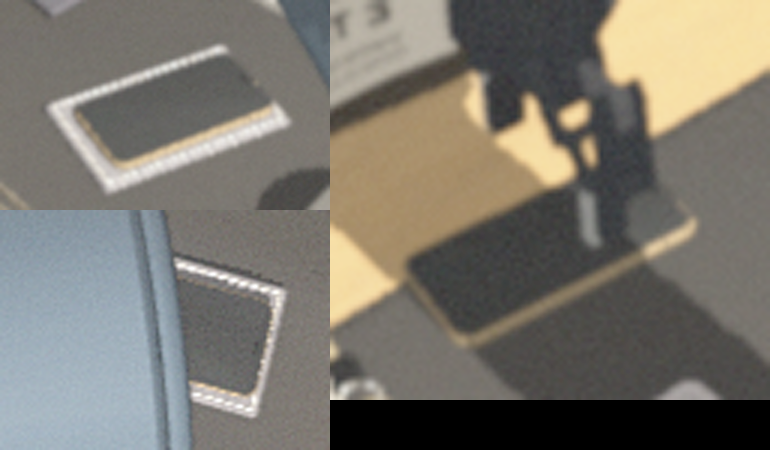

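Cured phone lies square inside the pad's stitched edge, a couple of mm towards one end. The fingers now straddle the waiting phone at mid-length. Descending.

move_arm(
  targets=[
    {"dx": 0,"dy": 0,"dz": -0.5,"rx": 0,"ry": 0,"rz": 0},
    {"dx": 0,"dy": 0,"dz": -0.5,"rx": 0,"ry": 0,"rz": 0},
    {"dx": 0,"dy": 0,"dz": -0.4,"rx": 0,"ry": 0,"rz": 0},
    {"dx": 0,"dy": 0,"dz": -0.2,"rx": 0,"ry": 0,"rz": 0},
    {"dx": 0,"dy": 0,"dz": -0.15,"rx": 0,"ry": 0,"rz": 0},
    {"dx": 0,"dy": 0,"dz": 0,"rx": 0,"ry": 0,"rz": 0},
    {"dx": 0,"dy": 0,"dz": 0,"rx": 0,"ry": 0,"rz": 0},
    {"dx": 0,"dy": 0,"dz": 0,"rx": 0,"ry": 0,"rz": 0},
    {"dx": 0,"dy": 0,"dz": 0,"rx": 0,"ry": 0,"rz": 0},
    {"dx": 0,"dy": 0,"dz": 0,"rx": 0,"ry": 0,"rz": 0},
  ],
)

```text
t: 36.75
tcp_pos: [0.6444, 0.1963, -0.0035]
tool_rot: [0.738, 0.675, 0.0, 0.0]
force: [-0.9, 0.4, 0.5]
finger_gap: 0.983
gripper_force: 0.0
```

move_arm(
  targets=[
    {"dx": 0,"dy": 0,"dz": 0,"rx": 0,"ry": 0,"rz": 0},
    {"dx": 0,"dy": 0,"dz": 0,"rx": 0,"ry": 0,"rz": 0},
    {"dx": 0,"dy": 0,"dz": 0,"rx": 0,"ry": 0,"rz": 0},
    {"dx": 0,"dy": 0,"dz": 0,"rx": 0,"ry": 0,"rz": 0},
    {"dx": 0,"dy": 0,"dz": 0,"rx": 0,"ry": 0,"rz": 0},
    {"dx": 0,"dy": 0,"dz": 0,"rx": 0,"ry": 0,"rz": 0},
    {"dx": 0,"dy": 0,"dz": 0,"rx": 0,"ry": 0,"rz": 0},
    {"dx": 0,"dy": 0,"dz": 0,"rx": 0,"ry": 0,"rz": 0},
    {"dx": 0,"dy": 0,"dz": 0,"rx": 0,"ry": 0,"rz": 0},
    {"dx": 0,"dy": 0,"dz": 0,"rx": 0,"ry": 0,"rz": 0},
  ],
  claw=70,
  newtons=40,
)

```text
t: 38.0
tcp_pos: [0.6448, 0.1964, -0.003]
tool_rot: [0.738, 0.675, 0.0, 0.0]
force: [-1.3, 0.9, 6.6]
finger_gap: 0.768
gripper_force: 44.5
```

move_arm(
  targets=[
    {"dx": 0,"dy": 0,"dz": 0.2,"rx": 0,"ry": 0,"rz": 0},
    {"dx": 0,"dy": 0,"dz": 0.5,"rx": 0,"ry": 0,"rz": 0},
    {"dx": 0,"dy": 0,"dz": 0.8,"rx": 0,"ry": 0,"rz": 0},
    {"dx": 0,"dy": 0,"dz": 0.8,"rx": 0,"ry": 0,"rz": 0},
    {"dx": 0,"dy": 0,"dz": 0.8,"rx": 0,"ry": 0,"rz": 0},
    {"dx": 0.02,"dy": -0.98,"dz": 0,"rx": 0,"ry": 0,"rz": 0.009},
    {"dx": 0.02,"dy": -0.98,"dz": 0,"rx": 0,"ry": 0,"rz": 0.009},
    {"dx": 0.02,"dy": -0.98,"dz": 0,"rx": 0,"ry": 0,"rz": 0.009},
    {"dx": 0.02,"dy": -0.98,"dz": 0,"rx": 0,"ry": 0,"rz": 0.009},
    {"dx": 0.02,"dy": -0.98,"dz": 0,"rx": 0,"ry": 0,"rz": 0.009},
  ],
)

```text
t: 39.25
tcp_pos: [0.6472, 0.073, 0.0752]
tool_rot: [0.73, 0.684, 0.0, 0.001]
force: [-1.2, -0.4, -1.0]
finger_gap: 0.764
gripper_force: 44.8
```

move_arm(
  targets=[
    {"dx": 0.02,"dy": -0.98,"dz": 0,"rx": 0,"ry": 0,"rz": 0},
    {"dx": 0.02,"dy": -0.98,"dz": 0,"rx": 0,"ry": 0,"rz": 0},
    {"dx": 0.02,"dy": -0.98,"dz": 0,"rx": 0,"ry": 0,"rz": 0},
    {"dx": 0.02,"dy": -0.98,"dz": 0,"rx": 0,"ry": 0,"rz": 0},
    {"dx": 0.02,"dy": -0.98,"dz": 0,"rx": 0,"ry": 0,"rz": 0},
    {"dx": 0.02,"dy": -0.98,"dz": 0,"rx": 0,"ry": 0,"rz": 0},
    {"dx": 0.01,"dy": -0.98,"dz": 0,"rx": 0,"ry": 0,"rz": 0},
    {"dx": 0,"dy": 0,"dz": 0,"rx": 0,"ry": 0,"rz": 0},
    {"dx": 0,"dy": 0,"dz": 0,"rx": 0,"ry": 0,"rz": 0},
    {"dx": 0,"dy": 0,"dz": 0,"rx": 0,"ry": 0,"rz": 0},
  ],
)

```text
t: 40.5
tcp_pos: [0.6498, -0.0967, 0.0737]
tool_rot: [0.729, 0.684, -0.0, -0.0]
force: [1.2, 0.2, -1.4]
finger_gap: 0.769
gripper_force: 44.8
```

move_arm(
  targets=[
    {"dx": 0.03,"dy": -0.07,"dz": -0.7,"rx": 0,"ry": 0,"rz": 0},
    {"dx": 0,"dy": 0,"dz": -0.6,"rx": 0,"ry": 0,"rz": 0},
    {"dx": 0,"dy": 0,"dz": -0.45,"rx": 0,"ry": 0,"rz": 0},
    {"dx": 0,"dy": 0,"dz": -0.3,"rx": 0,"ry": 0,"rz": 0},
    {"dx": 0,"dy": 0,"dz": -0.14,"rx": 0,"ry": 0,"rz": 0},
    {"dx": 0,"dy": 0,"dz": 0,"rx": 0,"ry": 0,"rz": 0},
    {"dx": 0,"dy": 0,"dz": 0,"rx": 0,"ry": 0,"rz": 0},
    {"dx": 0,"dy": 0,"dz": 0,"rx": 0,"ry": 0,"rz": 0},
    {"dx": 0,"dy": 0,"dz": 0,"rx": 0,"ry": 0,"rz": 0},
    {"dx": 0,"dy": 0,"dz": 0,"rx": 0,"ry": 0,"rz": 0},
  ],
)

```text
t: 41.75
tcp_pos: [0.6509, -0.0995, 0.0192]
tool_rot: [0.73, 0.684, 0.0, 0.0]
force: [0.2, 0.2, -1.3]
finger_gap: 0.766
gripper_force: 44.8
```

move_arm(
  targets=[
    {"dx": 0,"dy": 0.02,"dz": -0.04,"rx": 0,"ry": 0,"rz": 0},
    {"dx": 0,"dy": 0,"dz": -0.04,"rx": 0,"ry": 0,"rz": 0},
    {"dx": 0,"dy": 0,"dz": -0.02,"rx": 0,"ry": 0,"rz": 0},
    {"dx": 0,"dy": 0,"dz": 0,"rx": 0,"ry": 0,"rz": 0},
    {"dx": 0,"dy": 0,"dz": 0,"rx": 0,"ry": 0,"rz": 0},
    {"dx": 0,"dy": 0,"dz": 0,"rx": 0,"ry": 0,"rz": 0},
    {"dx": 0,"dy": 0,"dz": 0,"rx": 0,"ry": 0,"rz": 0},
    {"dx": 0,"dy": 0,"dz": 0,"rx": 0,"ry": 0,"rz": 0},
    {"dx": 0,"dy": 0,"dz": 0,"rx": 0,"ry": 0,"rz": 0},
    {"dx": 0,"dy": 0,"dz": 0,"rx": 0,"ry": 0,"rz": 0},
  ],
)

```text
t: 43.0
tcp_pos: [0.6508, -0.0989, 0.017]
tool_rot: [0.73, 0.684, 0.0, -0.0]
force: [-1.7, 0.8, 4.9]
finger_gap: 0.763
gripper_force: 45.6
```

move_arm(
  targets=[
    {"dx": 0,"dy": 0,"dz": 0,"rx": 0,"ry": 0,"rz": 0},
    {"dx": 0,"dy": 0,"dz": 0,"rx": 0,"ry": 0,"rz": 0},
    {"dx": 0,"dy": 0,"dz": 0,"rx": 0,"ry": 0,"rz": 0},
    {"dx": 0,"dy": 0,"dz": 0.6,"rx": 0,"ry": 0,"rz": 0},
    {"dx": 0,"dy": 0,"dz": 1,"rx": 0,"ry": 0,"rz": 0},
    {"dx": 0,"dy": 0,"dz": 1,"rx": 0,"ry": 0,"rz": 0},
    {"dx": -0.425,"dy": 1,"dz": 0.25,"rx": 0,"ry": 0,"rz": 0.0375},
    {"dx": -0.425,"dy": 1,"dz": 0.25,"rx": 0,"ry": 0,"rz": 0.0375},
    {"dx": -0.425,"dy": 1,"dz": 0.25,"rx": 0,"ry": 0,"rz": 0.0375},
    {"dx": -0.425,"dy": 1,"dz": 0.25,"rx": 0,"ry": 0,"rz": 0.0375},
  ],
  claw=98,
)

```text
t: 44.25
tcp_pos: [0.6067, 0.0035, 0.1064]
tool_rot: [0.701, 0.713, -0.0, -0.001]
force: [-0.0, 0.1, -0.8]
finger_gap: 0.983
gripper_force: 0.0
```

move_arm(
  targets=[
    {"dx": -0.425,"dy": 1,"dz": 0,"rx": 0,"ry": 0,"rz": 0},
    {"dx": -0.425,"dy": 1,"dz": 0,"rx": 0,"ry": 0,"rz": 0},
    {"dx": -0.425,"dy": 1,"dz": 0,"rx": 0,"ry": 0,"rz": 0},
    {"dx": -0.425,"dy": 1,"dz": 0,"rx": 0,"ry": 0,"rz": 0},
    {"dx": -0.425,"dy": 1,"dz": 0,"rx": 0,"ry": 0,"rz": 0},
    {"dx": -0.425,"dy": 1,"dz": 0,"rx": 0,"ry": 0,"rz": 0},
    {"dx": -0.425,"dy": 1,"dz": 0,"rx": 0,"ry": 0,"rz": 0},
    {"dx": -0.425,"dy": 1,"dz": 0,"rx": 0,"ry": 0,"rz": 0},
    {"dx": -0.425,"dy": 1,"dz": 0,"rx": 0,"ry": 0,"rz": 0},
    {"dx": -0.425,"dy": 1,"dz": 0,"rx": 0,"ry": 0,"rz": 0},
  ],
  claw=40,
)

```text
t: 45.5
tcp_pos: [0.5004, 0.2528, 0.1065]
tool_rot: [0.702, 0.712, -0.0, -0.0]
force: [-0.1, 0.1, 0.3]
finger_gap: 0.399
gripper_force: 0.0
```

Run:
```python
from h import *
tp=cams.snapshot("top");sc=cams.snapshot("scene")
print(sensors.sense()["tcp_pos"],sensors.sense()["tool_rot"])
a=cv2.resize(tp[120:210,375:465],None,fx=6,fy=6,interpolation=cv2.INTER_CUBIC)
b=cv2.resize(sc[240:360,235:365],(260,240),interpolation=cv2.INTER_CUBIC)
b=np.vstack([b,np.zeros((300,260,3),'uint8')])
c=np.hstack([a,b])
cv2.imwrite("pics/j7.png",(255*(c/255.)**.5).astype('uint8')[:,:,::-1])
```

```text
[0.49943192 0.25384097 0.10644389] [ 7.00708158e-01  7.13447560e-01 -5.18871643e-04 -6.22608215e-04]
```

View pics/j7.png

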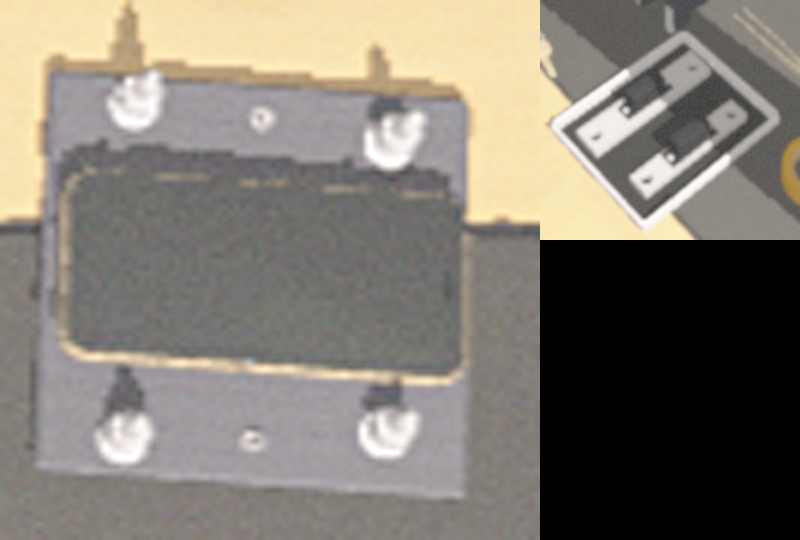

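New phone lies on the bed between the studs. Its outline (62,167)–(464,382) looks a little different from the cured one's, so I'll measure both by colour mask. Both bars lie flat in the tray.

Run:
```python
from h import *
np.set_printoptions(precision=4,suppress=True)
tp=cams.snapshot("top");old=cv2.imread("pics/full3.png")[:,:,::-1]
# edge lines in jig frame: sample profiles across each phone edge using R-B (gold)
c0=np.array([.650,-.099]);y=np.radians(-3.7);ex=np.array([np.cos(y),np.sin(y)]);ey=np.array([-np.sin(y),np.cos(y)])
def val(im,jx,jy,z):
    p=c0+ex*jx+ey*jy;u,v=proj("top",[*p,z]);m=cv2.remap(im.astype('float32'),np.array([[u]],'float32'),np.array([[v]],'float32'),1)[0,0];return m[0]-m[2]
S=np.arange(-.008,.008,.0004)
for n,im in(("old",old),("new",tp)):
    out=[]
    for f in(lambda s,t:(-.0335+s,t),lambda s,t:(.0335+s,t)):
        for ts in((-.055,-.02),(.02,.055)):
            w=sum(np.array([val(im,*f(s,t),.0255) for s in S]) for t in np.linspace(*ts,18)); w=np.clip(w-np.median(w),0,None);k=abs(S-S[w.argmax()])<.002;out.append((w*S)[k].sum()/w[k].sum()*1e3)
    for f in(lambda s,t:(t,-.07+s),lambda s,t:(t,.07+s)):
        w=sum(np.array([val(im,*f(s,t),.0255) for s in S]) for t in np.linspace(-.02,.02,18)); w=np.clip(w-np.median(w),0,None);k=abs(S-S[w.argmax()])<.002;out.append((w*S)[k].sum()/w[k].sum()*1e3)
    print(n,"xlo(-y,+y) xhi(-y,+y) ylo yhi mm",np.array(out))
```

```text
Traceback (most recent call last):
  File "h.py", line 7, in proj
    m=cams.camera_model(n);E=m["extrinsics"];q=E[:3,:3]@np.array(p)+E[:3,3]
ValueError: time passes only in moves, steps and waits
```

```bash
cat > edge.py <<'E'
from h import *
np.set_printoptions(precision=2,suppress=True)
M=cams.camera_model("top");E=M["extrinsics"]
c0=np.array([.650,-.099]);y=np.radians(-3.7);ex=np.array([np.cos(y),np.sin(y)]);ey=np.array([-np.sin(y),np.cos(y)])
def val(im,J,z=.0255):
    P=c0+J[...,:1]*ex+J[...,1:]*ey;q=np.concatenate([P,np.full(P.shape[:-1]+(1,),z)],-1)@E[:3,:3].T+E[:3,3]
    u=M["fx"]*q[...,0]/q[...,2]+M["cx"];v=M["fy"]*q[...,1]/q[...,2]+M["cy"]
    m=cv2.remap(im.astype('float32'),u.astype('float32'),v.astype('float32'),1);return (m[...,0]-m[...,2]).mean(1)
S=np.arange(-.008,.008,.0004)
def pk(im,axis,c,ts):
    s,t=np.meshgrid(S,np.linspace(*ts,18),indexing='ij')
    w=val(im,np.stack([c+s,t] if axis==0 else [t,c+s],-1));w=np.clip(w-np.median(w),0,None);k=abs(S-S[w.argmax()])<.002
    return (w*S)[k].sum()/w[k].sum()*1e3
def report(n,im):
    print(n,"xlo(-y,+y) xhi(-y,+y) ylo yhi mm",np.array([pk(im,0,c,ts) for c in(-.0335,.0335) for ts in((-.055,-.02),(.02,.055))]+[pk(im,1,c,(-.02,.02)) for c in(-.07,.07)]))
E
python3 - <<'E'
from edge import *
tp=cams.snapshot("top");cv2.imwrite("pics/full7.png",tp[:,:,::-1])
report("old",cv2.imread("pics/full3.png")[:,:,::-1]);report("new",tp)
E
```

```text
old xlo(-y,+y) xhi(-y,+y) ylo yhi mm [ 2.03  3.17  0.69  1.71 -1.85 -2.15]
new xlo(-y,+y) xhi(-y,+y) ylo yhi mm [-0.72 -0.   -2.03 -1.31  2.22  0.73]
```

Run:
```python
from edge import *
im=cv2.imread("pics/full7.png")[:,:,::-1]
def prof(axis,c,ts,z):
    s,t=np.meshgrid(S,np.linspace(*ts,30),indexing='ij');J=np.stack([c+s,t] if axis==0 else [t,c+s],-1)
    P=c0+J[...,:1]*ex+J[...,1:]*ey;q=np.concatenate([P,np.full(P.shape[:-1]+(1,),z)],-1)@E[:3,:3].T+E[:3,3]
    u=M["fx"]*q[...,0]/q[...,2]+M["cx"];v=M["fy"]*q[...,1]/q[...,2]+M["cy"]
    return cv2.remap(im.astype('float32'),u.astype('float32'),v.astype('float32'),1)[...,2].mean(1) # blue
for nm,a,c,ts in(("xlo-",0,-.072,(-.06,-.02)),("xlo+",0,-.072,(.02,.06)),("xhi-",0,.072,(-.06,-.02)),("xhi+",0,.072,(.02,.06)),("ylo",1,-.075,(-.065,-.045)),("yhi",1,.075,(-.065,.0)),):
    w=prof(a,c,ts,.010);print(nm,w[::2].astype(int))
print("S",S[::2]*1e3)
J=lambda c,k,z:ray("top",375+c[0]/k,120+c[1]/k,z)
s=np.array([J(c,6.6,.0105) for c in[(288,129),(278,486)]]);print(s,s.mean(0)*1e3)
```

```text
xlo- [ 58  58  58  58  58  57  56  56  56  59  67  82 100 110 114 110 106 103
 102 101]
xlo+ [ 59  58  59  59  59  59  57  56  55  56  61  75  93 108 110 109 107 114
 126 138]
xhi- [114 108  98  89  86  85  85  84  80  72  64  58  55  56  58  61  70  81
  95 106]
xhi+ [140 138 136 136 135 136 134 132 126 114  96  83  78  72  67  63  65  73
  82  95]
ylo [ 60  59  58  58  57  57  57  58  58  59  60  66  74  82  91 100 104 104
 105 104]
yhi [85 87 86 86 87 91 93 93 89 82 71 60 51 49 51 55 56 57 58 58]
S [-8.  -7.2 -6.4 -5.6 -4.8 -4.  -3.2 -2.4 -1.6 -0.8  0.   0.8  1.6  2.4
  3.2  4.   4.8  5.6  6.4  7.2]
[[ 0.71 -0.1   0.01]
 [ 0.59 -0.1   0.01]] [651.28 -99.78  10.5 ]
```

move_arm(
  targets=[
    {"dx": -0.21,"dy": 0.57,"dz": 0,"rx": 0,"ry": 0,"rz": 0},
    {"dx": -0.21,"dy": 0.57,"dz": 0,"rx": 0,"ry": 0,"rz": 0},
    {"dx": 0,"dy": 0,"dz": -0.8,"rx": 0,"ry": 0,"rz": 0},
    {"dx": 0,"dy": 0,"dz": -0.8,"rx": 0,"ry": 0,"rz": 0},
    {"dx": 0,"dy": 0,"dz": -0.7,"rx": 0,"ry": 0,"rz": 0},
    {"dx": 0,"dy": 0,"dz": -0.5,"rx": 0,"ry": 0,"rz": 0},
    {"dx": 0,"dy": 0,"dz": -0.4,"rx": 0,"ry": 0,"rz": 0},
    {"dx": 0,"dy": 0,"dz": -0.23,"rx": 0,"ry": 0,"rz": 0},
    {"dx": 0,"dy": 0,"dz": 0,"rx": 0,"ry": 0,"rz": 0},
    {"dx": 0,"dy": 0,"dz": 0,"rx": 0,"ry": 0,"rz": 0},
  ],
)

```text
t: 46.95
tcp_pos: [0.4919, 0.2796, 0.0212]
tool_rot: [0.702, 0.712, 0.0, 0.0]
force: [-0.2, 1.3, -0.4]
finger_gap: 0.4
gripper_force: 0.0
```

move_arm(
  targets=[
    {"dx": 0,"dy": 0,"dz": 0,"rx": 0,"ry": 0,"rz": 0},
    {"dx": 0,"dy": 0,"dz": 0,"rx": 0,"ry": 0,"rz": 0},
    {"dx": 0,"dy": 0,"dz": 0,"rx": 0,"ry": 0,"rz": 0},
    {"dx": 0,"dy": 0,"dz": 0,"rx": 0,"ry": 0,"rz": 0},
    {"dx": 0,"dy": 0,"dz": 0,"rx": 0,"ry": 0,"rz": 0},
    {"dx": 0,"dy": 0,"dz": 0,"rx": 0,"ry": 0,"rz": 0},
    {"dx": 0,"dy": 0,"dz": 0,"rx": 0,"ry": 0,"rz": 0},
    {"dx": 0,"dy": 0,"dz": 0,"rx": 0,"ry": 0,"rz": 0},
    {"dx": 0,"dy": 0,"dz": 0,"rx": 0,"ry": 0,"rz": 0},
    {"dx": 0,"dy": 0,"dz": 0,"rx": 0,"ry": 0,"rz": 0},
  ],
  claw=5,
  newtons=60,
)

```text
t: 48.2
tcp_pos: [0.4915, 0.2796, 0.0214]
tool_rot: [0.702, 0.712, 0.0, 0.0]
force: [-2.4, -0.1, 5.1]
finger_gap: 0.171
gripper_force: 61.9
```

move_arm(
  targets=[
    {"dx": 0,"dy": 0,"dz": 0.2,"rx": 0,"ry": 0,"rz": 0},
    {"dx": 0,"dy": 0,"dz": 0.6,"rx": 0,"ry": 0,"rz": 0},
    {"dx": 0,"dy": 0,"dz": 0.8,"rx": 0,"ry": 0,"rz": 0},
    {"dx": 0,"dy": 0,"dz": 0.9,"rx": 0,"ry": 0,"rz": 0},
    {"dx": 0,"dy": 0,"dz": 0.9,"rx": 0,"ry": 0,"rz": 0},
    {"dx": 0.475,"dy": -1,"dz": 0,"rx": 0,"ry": 0,"rz": -0.35},
    {"dx": 0.475,"dy": -1,"dz": 0,"rx": 0,"ry": 0,"rz": -0.35},
    {"dx": 0.475,"dy": -1,"dz": 0,"rx": 0,"ry": 0,"rz": -0.35},
    {"dx": 0.475,"dy": -1,"dz": 0,"rx": 0,"ry": 0,"rz": -0.35},
    {"dx": 0.475,"dy": -1,"dz": 0,"rx": 0,"ry": 0,"rz": -0.35},
  ],
)

```text
t: 49.45
tcp_pos: [0.5512, 0.1537, 0.1064]
tool_rot: [0.946, 0.325, 0.0, 0.0]
force: [0.3, 0.1, -2.7]
finger_gap: 0.169
gripper_force: 60.8
```

move_arm(
  targets=[
    {"dx": 0.44,"dy": -0.93,"dz": 0,"rx": 0,"ry": 0,"rz": -0.35},
    {"dx": 0.44,"dy": -0.93,"dz": 0,"rx": 0,"ry": 0,"rz": -0.35},
    {"dx": 0.44,"dy": -0.93,"dz": 0,"rx": 0,"ry": 0,"rz": -0.35},
    {"dx": 0.44,"dy": -0.93,"dz": 0,"rx": 0,"ry": 0,"rz": -0.35},
    {"dx": 0.44,"dy": -0.93,"dz": 0,"rx": 0,"ry": 0,"rz": 0},
    {"dx": 0.44,"dy": -0.93,"dz": 0,"rx": 0,"ry": 0,"rz": 0},
    {"dx": 0.44,"dy": -0.93,"dz": 0,"rx": 0,"ry": 0,"rz": 0},
    {"dx": 0.44,"dy": -0.93,"dz": 0,"rx": 0,"ry": 0,"rz": 0},
    {"dx": 0.44,"dy": -0.93,"dz": 0,"rx": 0,"ry": 0,"rz": 0},
    {"dx": 0,"dy": 0,"dz": 0,"rx": 0,"ry": 0,"rz": 0},
  ],
)

```text
t: 50.7
tcp_pos: [0.6515, -0.0575, 0.1059]
tool_rot: [0.999, -0.034, 0.001, 0.0]
force: [-1.0, 0.7, -3.1]
finger_gap: 0.176
gripper_force: 60.8
```

move_arm(
  targets=[
    {"dx": -0.04,"dy": 0.08,"dz": -0.3,"rx": 0,"ry": 0,"rz": 0.007},
    {"dx": -0.04,"dy": 0.07,"dz": -0.4,"rx": 0,"ry": 0,"rz": 0},
    {"dx": 0,"dy": 0,"dz": -0.4,"rx": 0,"ry": 0,"rz": 0},
    {"dx": 0,"dy": 0,"dz": -0.2,"rx": 0,"ry": 0,"rz": 0},
    {"dx": 0,"dy": 0,"dz": 0,"rx": 0,"ry": 0,"rz": 0},
    {"dx": 0,"dy": 0,"dz": 0,"rx": 0,"ry": 0,"rz": 0},
    {"dx": 0,"dy": 0,"dz": 0,"rx": 0,"ry": 0,"rz": 0},
    {"dx": 0,"dy": 0,"dz": 0,"rx": 0,"ry": 0,"rz": 0},
    {"dx": 0,"dy": 0,"dz": 0,"rx": 0,"ry": 0,"rz": 0},
    {"dx": 0,"dy": 0,"dz": 0,"rx": 0,"ry": 0,"rz": 0},
  ],
)

```text
t: 51.95
tcp_pos: [0.648, -0.051, 0.0734]
tool_rot: [1.0, -0.031, 0.0, 0.0]
force: [0.2, -0.6, -3.5]
finger_gap: 0.163
gripper_force: 60.8
```

Run:
```python
from h import *
s=sensors.sense();print(s["tcp_pos"],s["tool_rot"])
sc=cams.snapshot("scene");tp=cams.snapshot("top")
a=cv2.resize(sc[115:205,315:415],(600,540),interpolation=cv2.INTER_CUBIC)
cv2.imwrite("pics/w8.png",(255*(a/255.)**.6).astype('uint8')[:,:,::-1]);cv2.imwrite("pics/top8.png",tp[:,:,::-1])
```

```text
[ 0.64795918 -0.05099586  0.07340761] [ 9.99528819e-01 -3.06941882e-02  7.85120951e-05  2.54095944e-05]
```

View pics/w8.png

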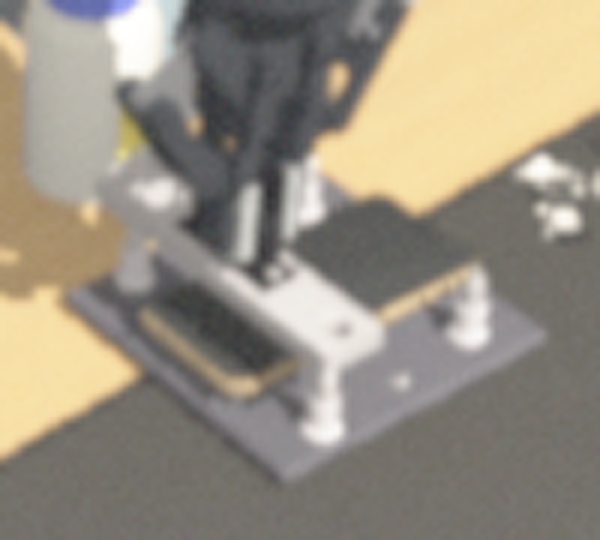

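Bar hangs level just above its own studs (near stud at crop (322,380), hole at (343,330)). I'll correct by a couple of mm, then go down to start the tips into the holes.

move_arm(
  targets=[
    {"dx": 0.06,"dy": -0.1,"dz": 0,"rx": 0,"ry": 0,"rz": -0.005},
    {"dx": 0,"dy": 0,"dz": 0,"rx": 0,"ry": 0,"rz": 0},
    {"dx": 0,"dy": 0,"dz": 0,"rx": 0,"ry": 0,"rz": 0},
    {"dx": 0,"dy": 0,"dz": -0.2,"rx": 0,"ry": 0,"rz": 0},
    {"dx": 0,"dy": 0,"dz": -0.2,"rx": 0,"ry": 0,"rz": 0},
    {"dx": 0,"dy": 0,"dz": -0.12,"rx": 0,"ry": 0,"rz": 0},
    {"dx": 0,"dy": 0,"dz": -0.12,"rx": 0,"ry": 0,"rz": 0},
    {"dx": 0,"dy": 0,"dz": 0,"rx": 0,"ry": 0,"rz": 0},
    {"dx": 0,"dy": 0,"dz": 0,"rx": 0,"ry": 0,"rz": 0},
    {"dx": 0,"dy": 0,"dz": 0,"rx": 0,"ry": 0,"rz": 0},
  ],
)

```text
t: 53.3
tcp_pos: [0.6496, -0.0535, 0.0575]
tool_rot: [0.999, -0.032, 0.0, 0.0]
force: [0.6, -0.2, -2.6]
finger_gap: 0.174
gripper_force: 60.8
```

move_arm(
  targets=[
    {"dx": 0,"dy": 0,"dz": -0.12,"rx": 0,"ry": 0,"rz": 0},
    {"dx": 0,"dy": 0,"dz": -0.12,"rx": 0,"ry": 0,"rz": 0},
    {"dx": 0,"dy": 0,"dz": -0.1,"rx": 0,"ry": 0,"rz": 0},
    {"dx": 0,"dy": 0,"dz": -0.08,"rx": 0,"ry": 0,"rz": 0},
    {"dx": 0,"dy": 0,"dz": -0.04,"rx": 0,"ry": 0,"rz": 0},
    {"dx": 0,"dy": 0,"dz": 0,"rx": 0,"ry": 0,"rz": 0},
    {"dx": 0,"dy": 0,"dz": 0,"rx": 0,"ry": 0,"rz": 0},
    {"dx": 0,"dy": 0,"dz": 0,"rx": 0,"ry": 0,"rz": 0},
    {"dx": 0,"dy": 0,"dz": 0,"rx": 0,"ry": 0,"rz": 0},
    {"dx": 0,"dy": 0,"dz": 0,"rx": 0,"ry": 0,"rz": 0},
  ],
)

```text
t: 54.55
tcp_pos: [0.6494, -0.0534, 0.0458]
tool_rot: [0.999, -0.032, -0.0, -0.0]
force: [0.1, 1.5, -2.8]
finger_gap: 0.169
gripper_force: 60.9
```

move_arm(
  targets=[
    {"dx": 0,"dy": 0,"dz": -0.04,"rx": 0,"ry": 0,"rz": 0},
    {"dx": 0,"dy": 0,"dz": -0.04,"rx": 0,"ry": 0,"rz": 0},
    {"dx": 0,"dy": 0,"dz": 0,"rx": 0,"ry": 0,"rz": 0},
    {"dx": 0,"dy": 0,"dz": 0,"rx": 0,"ry": 0,"rz": 0},
    {"dx": 0,"dy": 0,"dz": 0,"rx": 0,"ry": 0,"rz": 0},
    {"dx": 0,"dy": 0,"dz": 0,"rx": 0,"ry": 0,"rz": 0},
    {"dx": 0,"dy": 0,"dz": 0,"rx": 0,"ry": 0,"rz": 0},
    {"dx": 0,"dy": 0,"dz": 0,"rx": 0,"ry": 0,"rz": 0},
    {"dx": 0,"dy": 0,"dz": 0,"rx": 0,"ry": 0,"rz": 0},
    {"dx": 0,"dy": 0,"dz": 0,"rx": 0,"ry": 0,"rz": 0},
  ],
)

```text
t: 55.8
tcp_pos: [0.6494, -0.0534, 0.0458]
tool_rot: [0.999, -0.032, 0.0, 0.0]
force: [-4.0, 1.0, 7.7]
finger_gap: 0.171
gripper_force: 62.4
```

move_arm(
  targets=[
    {"dx": 0,"dy": 0,"dz": 0,"rx": 0,"ry": 0,"rz": 0},
    {"dx": 0,"dy": 0,"dz": 0,"rx": 0,"ry": 0,"rz": 0},
    {"dx": 0,"dy": 0,"dz": 0,"rx": 0,"ry": 0,"rz": 0},
    {"dx": 0,"dy": 0,"dz": 0.6,"rx": 0,"ry": 0,"rz": 0},
    {"dx": 0,"dy": 0,"dz": 0.9,"rx": 0,"ry": 0,"rz": 0},
    {"dx": 0,"dy": 0,"dz": 0.9,"rx": 0,"ry": 0,"rz": 0},
    {"dx": -0.67,"dy": 1,"dz": 0,"rx": 0,"ry": 0,"rz": 0.35},
    {"dx": -0.67,"dy": 1,"dz": 0,"rx": 0,"ry": 0,"rz": 0.35},
    {"dx": -0.67,"dy": 1,"dz": 0,"rx": 0,"ry": 0,"rz": 0.35},
    {"dx": -0.67,"dy": 1,"dz": 0,"rx": 0,"ry": 0,"rz": 0.35},
  ],
  claw=40,
)

```text
t: 57.05
tcp_pos: [0.5824, 0.0472, 0.1049]
tool_rot: [0.944, 0.331, 0.001, 0.0]
force: [0.2, -0.8, 0.1]
finger_gap: 0.396
gripper_force: 0.0
```

move_arm(
  targets=[
    {"dx": -0.67,"dy": 1,"dz": 0,"rx": 0,"ry": 0,"rz": 0.35},
    {"dx": -0.67,"dy": 1,"dz": 0,"rx": 0,"ry": 0,"rz": 0.35},
    {"dx": -0.67,"dy": 1,"dz": 0,"rx": 0,"ry": 0,"rz": 0.35},
    {"dx": -0.67,"dy": 1,"dz": 0,"rx": 0,"ry": 0,"rz": 0.35},
    {"dx": -0.67,"dy": 1,"dz": 0,"rx": 0,"ry": 0,"rz": 0.35},
    {"dx": -0.67,"dy": 1,"dz": 0,"rx": 0,"ry": 0,"rz": 0},
    {"dx": -0.67,"dy": 1,"dz": 0,"rx": 0,"ry": 0,"rz": 0},
    {"dx": -0.67,"dy": 1,"dz": 0,"rx": 0,"ry": 0,"rz": 0},
    {"dx": -0.67,"dy": 1,"dz": 0,"rx": 0,"ry": 0,"rz": 0},
    {"dx": -0.36,"dy": 0.44,"dz": 0,"rx": 0,"ry": 0,"rz": 0},
  ],
)

```text
t: 58.3
tcp_pos: [0.4223, 0.2838, 0.1047]
tool_rot: [0.701, 0.713, 0.001, 0.0]
force: [0.0, 0.6, -0.1]
finger_gap: 0.403
gripper_force: 0.0
```

Run:
```python
from edge import *
tp=cams.snapshot("top");cv2.imwrite("pics/full9.png",tp[:,:,::-1]);s=sensors.sense();print(s["tcp_pos"]*1e3,s["tool_rot"][:2]*1e3)
report("new under bar",tp)
a=cv2.resize(tp[120:210,375:465],(540,540),interpolation=cv2.INTER_CUBIC)
cv2.imwrite("pics/j9.png",(255*(a/255.)**.5).astype('uint8')[:,:,::-1])
```

```text
[421.24 284.16 104.46] [701.28 712.89]
new under bar xlo(-y,+y) xhi(-y,+y) ylo yhi mm [-0.74  0.24 -2.03  6.85  2.19  0.72]
```

View pics/j9.png

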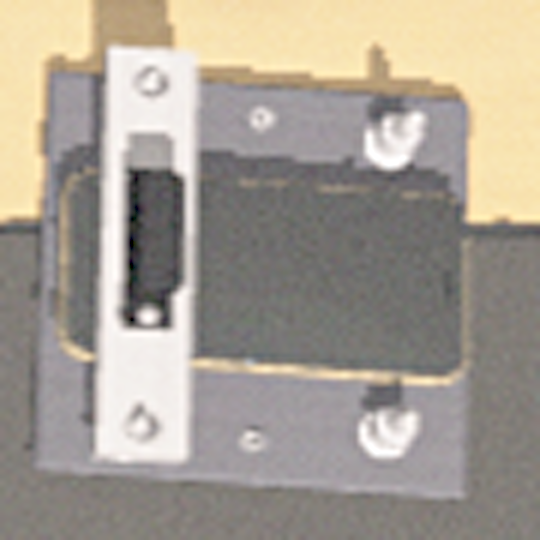

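Wide bar is seated with both stud tips showing (crop (150,82) and (142,425)), and the phone hasn't moved. Now the narrow bar.

move_arm(
  targets=[
    {"dx": 0.05,"dy": -0.07,"dz": -0.6,"rx": 0,"ry": 0,"rz": 0},
    {"dx": 0,"dy": 0,"dz": -0.8,"rx": 0,"ry": 0,"rz": 0},
    {"dx": 0,"dy": 0,"dz": -0.7,"rx": 0,"ry": 0,"rz": 0},
    {"dx": 0,"dy": 0,"dz": -0.5,"rx": 0,"ry": 0,"rz": 0},
    {"dx": 0,"dy": 0,"dz": -0.4,"rx": 0,"ry": 0,"rz": 0},
    {"dx": 0,"dy": 0,"dz": -0.2,"rx": 0,"ry": 0,"rz": 0},
    {"dx": 0,"dy": 0,"dz": -0.1,"rx": 0,"ry": 0,"rz": 0},
    {"dx": 0,"dy": 0,"dz": 0,"rx": 0,"ry": 0,"rz": 0},
    {"dx": 0,"dy": 0,"dz": 0,"rx": 0,"ry": 0,"rz": 0},
    {"dx": 0,"dy": 0,"dz": 0,"rx": 0,"ry": 0,"rz": 0},
  ],
)

```text
t: 59.6
tcp_pos: [0.4241, 0.281, 0.0217]
tool_rot: [0.702, 0.712, 0.0, 0.0]
force: [0.2, -0.5, -0.2]
finger_gap: 0.397
gripper_force: 0.0
```

move_arm(
  targets=[
    {"dx": 0,"dy": 0,"dz": 0,"rx": 0,"ry": 0,"rz": 0},
    {"dx": 0,"dy": 0,"dz": 0,"rx": 0,"ry": 0,"rz": 0},
    {"dx": 0,"dy": 0,"dz": 0,"rx": 0,"ry": 0,"rz": 0},
    {"dx": 0,"dy": 0,"dz": 0,"rx": 0,"ry": 0,"rz": 0},
    {"dx": 0,"dy": 0,"dz": 0,"rx": 0,"ry": 0,"rz": 0},
    {"dx": 0,"dy": 0,"dz": 0,"rx": 0,"ry": 0,"rz": 0},
    {"dx": 0,"dy": 0,"dz": 0,"rx": 0,"ry": 0,"rz": 0},
    {"dx": 0,"dy": 0,"dz": 0,"rx": 0,"ry": 0,"rz": 0},
    {"dx": 0,"dy": 0,"dz": 0,"rx": 0,"ry": 0,"rz": 0},
    {"dx": 0,"dy": 0,"dz": 0,"rx": 0,"ry": 0,"rz": 0},
  ],
  claw=5,
  newtons=60,
)

```text
t: 60.85
tcp_pos: [0.424, 0.2809, 0.0216]
tool_rot: [0.702, 0.712, 0.0, 0.0]
force: [-0.8, -0.8, 4.9]
finger_gap: 0.169
gripper_force: 59.6
```

move_arm(
  targets=[
    {"dx": 0,"dy": 0,"dz": 0.2,"rx": 0,"ry": 0,"rz": 0},
    {"dx": 0,"dy": 0,"dz": 0.6,"rx": 0,"ry": 0,"rz": 0},
    {"dx": 0,"dy": 0,"dz": 0.8,"rx": 0,"ry": 0,"rz": 0},
    {"dx": 0,"dy": 0,"dz": 0.95,"rx": 0,"ry": 0,"rz": 0},
    {"dx": 0,"dy": 0,"dz": 0.95,"rx": 0,"ry": 0,"rz": 0},
    {"dx": 0.52,"dy": -1,"dz": 0,"rx": 0,"ry": 0,"rz": -0.35},
    {"dx": 0.52,"dy": -1,"dz": 0,"rx": 0,"ry": 0,"rz": -0.35},
    {"dx": 0.52,"dy": -1,"dz": 0,"rx": 0,"ry": 0,"rz": -0.35},
    {"dx": 0.52,"dy": -1,"dz": 0,"rx": 0,"ry": 0,"rz": -0.35},
    {"dx": 0.52,"dy": -1,"dz": 0,"rx": 0,"ry": 0,"rz": -0.35},
  ],
)

```text
t: 62.1
tcp_pos: [0.4893, 0.155, 0.1095]
tool_rot: [0.946, 0.325, 0.0, 0.0]
force: [1.0, 0.3, -0.7]
finger_gap: 0.171
gripper_force: 58.7
```

move_arm(
  targets=[
    {"dx": 0.52,"dy": -1,"dz": 0,"rx": 0,"ry": 0,"rz": -0.35},
    {"dx": 0.52,"dy": -1,"dz": 0,"rx": 0,"ry": 0,"rz": -0.35},
    {"dx": 0.52,"dy": -1,"dz": 0,"rx": 0,"ry": 0,"rz": -0.35},
    {"dx": 0.52,"dy": -1,"dz": 0,"rx": 0,"ry": 0,"rz": -0.35},
    {"dx": 0.52,"dy": -1,"dz": 0,"rx": 0,"ry": 0,"rz": 0},
    {"dx": 0.52,"dy": -1,"dz": 0,"rx": 0,"ry": 0,"rz": 0},
    {"dx": 0.52,"dy": -1,"dz": 0,"rx": 0,"ry": 0,"rz": 0},
    {"dx": 0.52,"dy": -1,"dz": 0,"rx": 0,"ry": 0,"rz": 0},
    {"dx": 0.52,"dy": -1,"dz": 0,"rx": 0,"ry": 0,"rz": 0},
    {"dx": 0.52,"dy": -1,"dz": 0,"rx": 0,"ry": 0,"rz": 0},
  ],
)

```text
t: 63.35
tcp_pos: [0.6193, -0.0954, 0.1092]
tool_rot: [0.999, -0.032, -0.0, -0.0]
force: [0.2, 1.2, -1.2]
finger_gap: 0.17
gripper_force: 58.7
```

move_arm(
  targets=[
    {"dx": 0.5,"dy": -0.97,"dz": 0,"rx": 0,"ry": 0,"rz": 0},
    {"dx": 0.5,"dy": -0.97,"dz": 0,"rx": 0,"ry": 0,"rz": 0},
    {"dx": 0,"dy": 0,"dz": 0,"rx": 0,"ry": 0,"rz": 0},
    {"dx": 0,"dy": 0,"dz": -0.3,"rx": 0,"ry": 0,"rz": 0},
    {"dx": 0,"dy": 0,"dz": -0.4,"rx": 0,"ry": 0,"rz": 0},
    {"dx": 0,"dy": 0,"dz": -0.3,"rx": 0,"ry": 0,"rz": 0},
    {"dx": 0,"dy": 0,"dz": 0,"rx": 0,"ry": 0,"rz": 0},
    {"dx": 0,"dy": 0,"dz": 0,"rx": 0,"ry": 0,"rz": 0},
    {"dx": 0,"dy": 0,"dz": 0,"rx": 0,"ry": 0,"rz": 0},
    {"dx": 0,"dy": 0,"dz": 0,"rx": 0,"ry": 0,"rz": 0},
  ],
)

```text
t: 64.6
tcp_pos: [0.6441, -0.1428, 0.0842]
tool_rot: [0.999, -0.032, 0.0, 0.0]
force: [-0.5, 0.8, -1.4]
finger_gap: 0.17
gripper_force: 58.8
```

move_arm(
  targets=[
    {"dx": 0.03,"dy": -0.01,"dz": 0,"rx": 0,"ry": 0,"rz": 0},
    {"dx": 0,"dy": 0,"dz": -0.3,"rx": 0,"ry": 0,"rz": 0},
    {"dx": 0,"dy": 0,"dz": -0.3,"rx": 0,"ry": 0,"rz": 0},
    {"dx": 0,"dy": 0,"dz": -0.22,"rx": 0,"ry": 0,"rz": 0},
    {"dx": 0,"dy": 0,"dz": -0.12,"rx": 0,"ry": 0,"rz": 0},
    {"dx": 0,"dy": 0,"dz": -0.1,"rx": 0,"ry": 0,"rz": 0},
    {"dx": 0,"dy": 0,"dz": 0,"rx": 0,"ry": 0,"rz": 0},
    {"dx": 0,"dy": 0,"dz": 0,"rx": 0,"ry": 0,"rz": 0},
    {"dx": 0,"dy": 0,"dz": 0,"rx": 0,"ry": 0,"rz": 0},
    {"dx": 0,"dy": 0,"dz": 0,"rx": 0,"ry": 0,"rz": 0},
  ],
)

```text
t: 65.85
tcp_pos: [0.6448, -0.143, 0.058]
tool_rot: [0.999, -0.032, 0.0, 0.0]
force: [0.1, -0.1, -2.6]
finger_gap: 0.169
gripper_force: 58.8
```

No contact with the tips inside the holes; continuing down to the seat.

move_arm(
  targets=[
    {"dx": 0,"dy": 0,"dz": -0.12,"rx": 0,"ry": 0,"rz": 0},
    {"dx": 0,"dy": 0,"dz": -0.12,"rx": 0,"ry": 0,"rz": 0},
    {"dx": 0,"dy": 0,"dz": -0.12,"rx": 0,"ry": 0,"rz": 0},
    {"dx": 0,"dy": 0,"dz": -0.08,"rx": 0,"ry": 0,"rz": 0},
    {"dx": 0,"dy": 0,"dz": -0.04,"rx": 0,"ry": 0,"rz": 0},
    {"dx": 0,"dy": 0,"dz": -0.04,"rx": 0,"ry": 0,"rz": 0},
    {"dx": 0,"dy": 0,"dz": 0,"rx": 0,"ry": 0,"rz": 0},
    {"dx": 0,"dy": 0,"dz": 0,"rx": 0,"ry": 0,"rz": 0},
    {"dx": 0,"dy": 0,"dz": 0,"rx": 0,"ry": 0,"rz": 0},
    {"dx": 0,"dy": 0,"dz": 0,"rx": 0,"ry": 0,"rz": 0},
  ],
)

```text
t: 67.1
tcp_pos: [0.6445, -0.1429, 0.046]
tool_rot: [0.999, -0.032, -0.0, 0.0]
force: [-2.6, 1.3, 6.0]
finger_gap: 0.17
gripper_force: 59.7
```

move_arm(
  targets=[
    {"dx": 0,"dy": 0,"dz": 0,"rx": 0,"ry": 0,"rz": 0},
    {"dx": 0,"dy": 0,"dz": 0,"rx": 0,"ry": 0,"rz": 0},
    {"dx": 0,"dy": 0,"dz": 0,"rx": 0,"ry": 0,"rz": 0},
    {"dx": 0,"dy": 0,"dz": 0.6,"rx": 0,"ry": 0,"rz": 0},
    {"dx": 0,"dy": 0,"dz": 1,"rx": 0,"ry": 0,"rz": 0},
    {"dx": 0,"dy": 0,"dz": 1,"rx": 0,"ry": 0,"rz": 0},
    {"dx": -0.5,"dy": 1,"dz": 0.3,"rx": 0,"ry": 0,"rz": 0},
    {"dx": -0.5,"dy": 1,"dz": 0.3,"rx": 0,"ry": 0,"rz": 0},
    {"dx": -0.5,"dy": 1,"dz": 0.3,"rx": 0,"ry": 0,"rz": 0},
    {"dx": -0.5,"dy": 1,"dz": 0.3,"rx": 0,"ry": 0,"rz": 0},
  ],
  claw=40,
)

```text
t: 68.35
tcp_pos: [0.5942, -0.0417, 0.1407]
tool_rot: [0.999, -0.032, 0.0, 0.0]
force: [0.4, 0.3, -1.6]
finger_gap: 0.399
gripper_force: 0.0
```

move_arm(
  targets=[
    {"dx": -0.5,"dy": 1,"dz": 0,"rx": 0,"ry": 0,"rz": 0},
    {"dx": -0.5,"dy": 1,"dz": 0,"rx": 0,"ry": 0,"rz": 0},
    {"dx": -0.5,"dy": 1,"dz": 0,"rx": 0,"ry": 0,"rz": 0},
    {"dx": -0.5,"dy": 1,"dz": 0,"rx": 0,"ry": 0,"rz": 0},
    {"dx": -0.5,"dy": 1,"dz": 0,"rx": 0,"ry": 0,"rz": 0},
    {"dx": -0.5,"dy": 1,"dz": 0,"rx": 0,"ry": 0,"rz": 0},
    {"dx": -0.5,"dy": 1,"dz": 0,"rx": 0,"ry": 0,"rz": 0},
    {"dx": -0.5,"dy": 1,"dz": 0,"rx": 0,"ry": 0,"rz": 0},
    {"dx": -0.2,"dy": 1,"dz": 0,"rx": 0,"ry": 0,"rz": 0},
    {"dx": 0,"dy": 1,"dz": 0,"rx": 0,"ry": 0,"rz": 0},
  ],
)

```text
t: 69.6
tcp_pos: [0.4881, 0.2085, 0.1396]
tool_rot: [0.999, -0.032, -0.001, 0.0]
force: [-0.0, -1.1, -0.4]
finger_gap: 0.398
gripper_force: 0.0
```

Run:
```python
from edge import *
tp=cams.snapshot("top");report("new",tp)
cv2.imwrite("pics/full10.png",tp[:,:,::-1])
a=cv2.resize(tp[120:210,375:465],(450,450),interpolation=cv2.INTER_CUBIC)
b=cv2.resize(tp[225:305,325:435],(350,255),interpolation=cv2.INTER_CUBIC)
c=np.hstack([a,np.vstack([b,np.zeros((195,350,3),'uint8')])])
cv2.imwrite("pics/j10.png",(255*(c/255.)**.5).astype('uint8')[:,:,::-1])
```

```text
new xlo(-y,+y) xhi(-y,+y) ylo yhi mm [-0.47  0.26 -1.97  6.9   2.18  0.73]
```

View pics/j10.png

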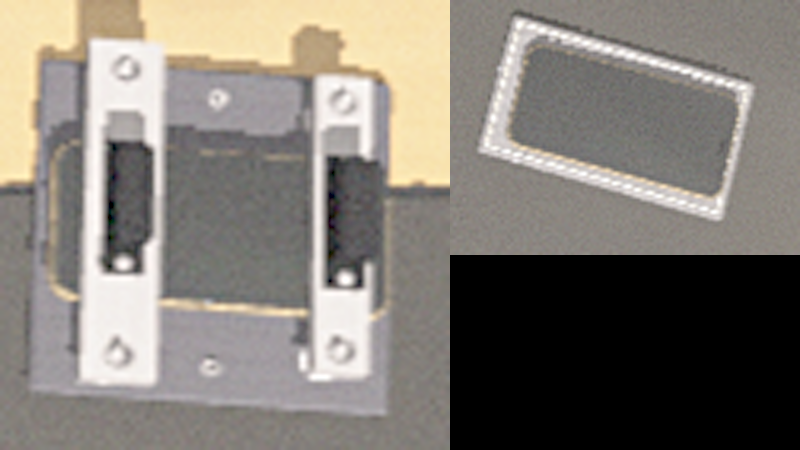

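Both bars are seated with all four stud tips showing, the new phone is square on the bed, and the cured phone is fully inside the pad. The gripper is touching nothing, so I'm handing in.

```bash
python3 -c "
from station import order;print(order.sign_off())"
```

```text
the job is handed in; nothing more can be done
None
```

The job is done and handed in at about 70 s of the 141 s allowed: the cured phone lies square on the felt pad, about 3 mm off centre lengthwise. The new phone sits square on the jig bed, within about 2 mm of central, and both press bars are fully down on their own studs.

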